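# Load two chocolate bars into the sprung feed track of a chocolate shaver

## Task

Load the chocolate shaver: pull its sprung follower back by the post and hook it into the notch of the clamped bracket, then set the two small chocolate bars upright, end to end, in the feed track in front of it. Then unhook the follower and ease it forward, without letting it snap, until it presses both bars up against the drum end. Be gentle with the bracket, feeling for its notch instead of ramming it, and leave the big slab where it is.

Things in the scene. Friction and masses are not known exactly. Their poses are not given: they have to be found in the camera images.
- feeder: Bench chocolate shaver, fixed to the table, place and yaw vary. Origin at table level under the drum end, on the track's centre line. Its +x runs along the level track away from the drum (the pull-back direction), z up. White drum housing, 96 mm wide, top z = 95 mm, fills x = -100 to 0 mm; bars must end against its face at x = 0. White base 100 mm wide, 30 mm high, to x = 235 mm.
- track_floor (a point): Point on the track's floor at its drum end (feeder x = 0, y = 0, z = 30 mm). The track is open on top, 32 mm wide (feeder y = -16 to +16 mm), 225 mm long; its walls are 6 mm thick, tops at z = 46 mm.
- ledge (a point): Feeder x = 169, y = -39, z = 46 mm, on top of the aluminium ledge on the track's -y side (x = 100 to 235, y = -24 to -54 mm). The dark steel bracket (top z = 68 mm) is clamped on it with its catch face within 15 mm either way of this point along x: that is NOT measured, find the notch by feel or by eye.
- ledge_end (a point): Ledge's far end (feeder x = 235, y = -39, z = 46 mm). Bracket: its notch is 14 mm long along x, open to the track. The front block (catch; the pawl hooks behind its rear face) spans y = -32 to -54 mm; the rear block (rubber-faced back stop) reaches in to y = -22 mm: the unshifted pawl, drawn back, passes the catch and meets the stop at follower joint 0.108 to 0.138; on the catch it reads 4 mm less.
- follower (a joint): Slide of the follower along the feeder's +x, m: 0 = face against the drum end, grows as it is pulled back (limit 0.148). A spring pushes it forward with 5 N at 0, rising by 3 N per 100 mm; it weighs 0.4 kg in all, so let go it snaps. Flat front face 29 mm wide, z = 33 to 66 mm, at feeder x = joint value; two bars end to end hold it at 0.090. Its sled (top z = 56 mm) reaches 75 mm behind the face.
- latch (a joint): Sideways slide of the post and pawl on the follower, along the feeder's -y, m: 0 = free to travel, 0.012 = fully shifted (pawl tip then 10 mm behind the catch). Stays where it is left (about 1 N of friction). It must be 0 for the pawl to pass the catch.
- post_top (a point): Centre of the top of the black upright square post, 14 x 14 mm, sides along the feeder's x and y, free for gripping from z = 65 to 100 mm (this point, 100 mm above the table). It stands 55 mm behind the follower's face, and carries the pawl. Fingers closing off-centre along x push the pawl against the bracket; closing along y they do not.
- pawl: Steel tongue, 10 mm long (x), 18 mm wide (y), 8 mm thick, that sticks out from the post's foot to the feeder's -y side; origin at its centre, which is 55 mm behind the follower's face at z = 61 mm. At latch 0 its tip is at feeder y = -30 mm. Against the bracket it must never feel more than 30 N.
- bar_a: Small dark chocolate bar, 45 mm long (own x), 28 mm wide (own y), 40 mm high (z), about 65 g; origin at the centre of its underside. Starts standing on the table. It fits the track only with its length along it; in the track its top stands 24 mm above the walls, so it can be held by its upper part while lowered. Either order of the bars will do.
- bar_b: The other small chocolate bar, identical to bar_a.
- slab: A bigger chocolate slab, 70 x 52 x 40 mm, too wide for the track; origin at the centre of its underside. It and the two bars trade places from start to start. Not wanted: leave it.
Mind the look-alikes: they are no part of the job. Leave any blue, purple or turquoise look-alike of the bar_b alone.

How it is judged:
By the outcome, as a careful person would: the job done as asked, in the order asked, and still so for the second after the job is handed in, with the robot touching nothing.
It also fails if it takes over 72 s, if anything falls off the work surface, if the arm or the gripper's body presses on something with over 40 N, if the wrist force passes 120 N, or if a joint passes its speed limit or range.

## Robot

A 6-joint arm with a two-finger parallel gripper is mounted at the origin on the work surface. World frame = base frame: x ahead of the robot, y to its left, z up, the work surface at z = 0. Lengths are in m, angles in degrees, forces in N, time in s.
With the tool pointing down it reaches from about 0.325 to 0.9 m from the base axis. Payload 6.1 kg.
Tool frame: the origin (TCP) lies on the centre line of the jaws, within the pads' length; the fingertips stand 11 mm ahead of it and the grasp point (between the pads) lies 8 mm behind it (r.finger_overhang is the z of the fingertips in the tool frame, in m); z points along the fingers, x is the direction in which the jaws open and shut, and the axes are right-handed (so a half turn about z gives the same grasp; the last joint's range is limited). The gripper opens to 85 mm and grips with 20 to 120 N. Pads are 22 mm wide; open, the fingers measure 114 mm over their backs; the gripper's body (76 mm by 85 mm) begins 54 mm behind the grasp point. The pads swing forward as they close: fully open they stand 13 mm farther back than shut.
Start: joints at [66.973, 12.628, 87.462, -0, 79.91, -7.225], TCP at [0.17, 0.601, 0.242] pointing down, gripper open.
Joint ranges: [-170.65, 170.65], [-52.31, 119.04], [5.05, 147.46], [-71.25, 251.25], [11.57, 151.72], [-153.62, 153.62]. Speed limits (degrees/s): [147.25, 147.25, 172.46, 180, 180, 180].

## Interface

Orientations are given as [roll, pitch, yaw] about the fixed x, y, z axes, in that order (R = Rz(yaw) Ry(pitch) Rx(roll)).
In Python, from cell import r, optics gives the robot as it stands.
- The arm moves only by the tool carry_out, never from a script. Its arguments are lists of equal length, an entry for each row: "travel": the shift along the tool's x, y, z normalised to -1 to 1, where 1 is 0.1 m, a list of three; "angular": the turn, a rotation vector about the tool's x, y, z normalised to -1 to 1, where 1 is 180 degrees, a list of three. A call has 1 to 20 rows; each row shifts and turns the commanded pose from where the row before left it, along the tool's axes as they then stand; what a row does not reach is not made up. A row lasts 1/10 s, in which the tool goes at most 50 mm and 8.59 degrees, less where a joint would pass 70% of its speed; a pose out of reach is approached as far as the arm can. A call with a number of a shift or a turn outside -1 to 1 is refused whole. A call with a gripper value outside its range is refused whole. "hand" is the closure, from -1 (fully open) to 1 (shut), set as the call begins (left out, the last holds). The fingers move at their own pace and stop on an object; "newtons" is the grip in N (left out, the last holds). Time passes only in rows, so rows that do not move let the fingers close. It gives the time, the measured TCP pose, the force and the opening at its end, in the units of the state.
- r.get_state(): the state, without advancing time (a new reading comes with each control period).
- optics.snapshot(name): name is "scene" or "top" or "wrist"; returns a dict with "img" (400x640x3 uint8, red, green, blue), "z_map" (400x640 float32, m along the optical axis (not along the pixel's ray), 0 where there is no reading), "intrinsics" (3x3 intrinsics, pixels), "k1" (the pictures are not rectified: a ray, as slopes to the right and down, at radius r is drawn at 1 + k1 r^2 times it, then the intrinsics apply), "pose" (4x4, takes a point from camera to world coordinates). Camera axes: x right, y down, z forward; pixel columns grow to the right and rows downward; lengths in m; the calibration is good to about 2 mm. A picture is of the moment at which its call begins.
- r.job_done(): hands the job in, once; it reports no verdict.
The state is a dict: "clock": time; "joints": joint angles; "joint_vel": joint speeds; "joint_torque": joint torques, N m; "tcp_pos": TCP position; "eef_rot": TCP orientation; "wrist_force": force on the tool from outside, world axes, zero at the start; "wrist_torque": the same for the moment, N m; "gripper_width": finger opening in m.
Only numpy, scipy, OpenCV 4.12 (cv2) and the standard library are available. Lean on these libraries where they do the work, as an engineer would, in place of code of your own. Each camera call takes 0.05 s, during which the arm holds its last target.

## Working session

There is one attempt and no reset: what is moved stays moved. The work goes in short steps, Python scripts to look and compute and a tool call to move; the robot and the scene stay as the last step left them, time stands still between calls to the robot, and variables do not carry over. Pictures are saved under pics/ and viewed, and the job is handed in when it is done.

Besides the shell and the picture viewer there is one more tool, called by a JSON object that holds its "api" and its "payload". carry_out: Moves the arm, as the interface text tells. Its arguments: {"type":"object","properties":{"travel":{"type":"array"},"angular":{"type":"array"},"hand":{"type":"number"},"newtons":{"type":"number"}},"required":["travel","angular"]}

```bash
ls; mkdir -p pics; cat > h.py <<'E'
import numpy as np,cv2,pickle
from cell import r,optics
def snap(n,fn=None):
    s=optics.snapshot(n)
    if fn: cv2.imwrite('pics/'+fn,s['img'][:,:,::-1]); pickle.dump(s,open('pics/'+fn+'.pkl','wb'))
    return s
E
python3 - <<'E'
from h import *
print(r.get_state())
for n in ['scene','top','wrist']:
    s=snap(n,n+'0.png'); print(n,s['intrinsics'].round(1).tolist(),s['k1'],s['pose'].round(3).tolist())
print(r.get_state()['clock'])
E
```

```text
pics
{'clock': 0.0, 'joints': array([ 6.69717283e+01,  1.26743465e+01,  8.75261817e+01,  2.00430041e-03,
        7.99112195e+01, -7.22755771e+00]), 'joint_vel': array([ 0.05040612, -0.02645116,  0.03451572,  0.04088369,  0.14424091,
       -0.00118981]), 'joint_torque': array([ 1.01897647e-04, -4.96894205e+01, -3.89397562e+01,  1.47159801e-05,
        1.09970316e-02, -2.39386111e-05]), 'tcp_pos': array([0.16997002, 0.60083181, 0.24120506]), 'eef_rot': array([-1.79983984e+02,  1.10611685e-01,  7.41989485e+01]), 'wrist_force': array([0.32504948, 0.02047221, 0.29274155]), 'wrist_torque': array([ 0.04326005, -0.01695578, -0.04973414]), 'gripper_width': 0.08537240209975257}
scene [[375.5, 0.0, 321.0], [0.0, 375.5, 201.4], [0.0, 0.0, 1.0]] -0.07370054501269242 [[0.793, 0.295, -0.532, 0.89], [0.608, -0.401, 0.685, -0.37], [-0.011, -0.867, -0.498, 0.439], [0.0, 0.0, 0.0, 1.0]]
top [[377.0, 0.0, 322.1], [0.0, 377.0, 194.5], [0.0, 0.0, 1.0]] -0.06866127354057731 [[-0.003, -0.989, 0.146, 0.402], [-0.999, 0.009, 0.041, 0.068], [-0.041, -0.146, -0.988, 0.883], [0.0, 0.0, 0.0, 1.0]]
wrist [[354.9, 0.0, 322.1], [0.0, 354.9, 200.3], [0.0, 0.0, 1.0]] -0.06390158681578591 [[0.272, 0.921, 0.28, 0.098], [0.962, -0.259, -0.081, 0.622], [-0.002, 0.292, -0.957, 0.373], [0.0, 0.0, 0.0, 1.0]]
0.15
```

View pics/scene0.png

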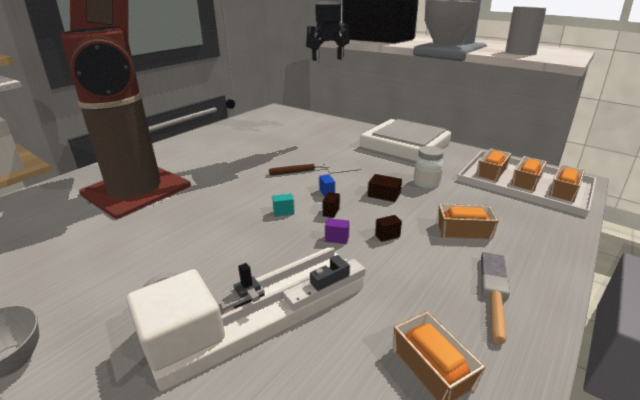

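View pics/top0.png

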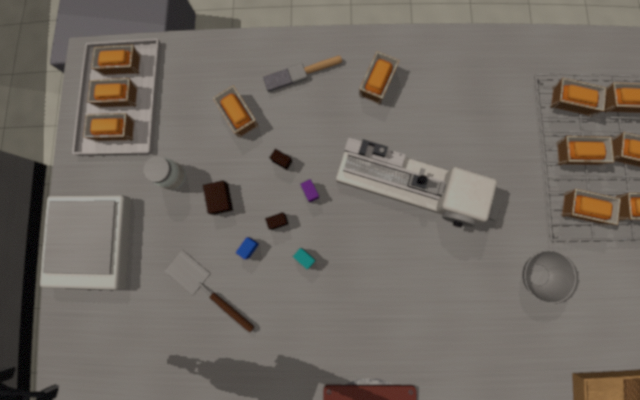

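View pics/wrist0.png

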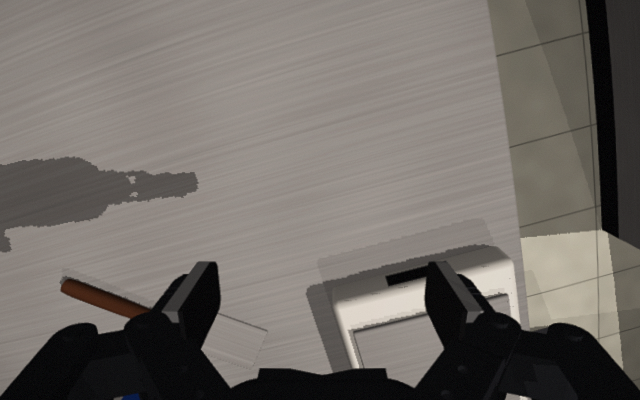

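Scene view: the shaver has its drum at (175,315), post (245,275) and bracket (330,272). Dark objects in it are (332,204), (388,228) and (385,187). In the top view the small dark blocks are at (281,158) and (277,221), and the bigger slab is at (217,197). Blue (247,248), purple (310,190) and turquoise (304,259) are the look-alikes. Next I'll measure these.

```bash
cat >> h.py <<'E'
def ray(s,uv):
    K=s['intrinsics']; k1=s['k1']; uv=np.atleast_2d(np.array(uv,float))
    d=(uv-[K[0,2],K[1,2]])/[K[0,0],K[1,1]]
    p=d.copy()
    for _ in range(20): p=d/(1+k1*(p**2).sum(1,keepdims=True))
    D=np.c_[p,np.ones(len(p))]; 
    return s['pose'][:3,3], D@s['pose'][:3,:3].T   # world dir with unit optical z
def onz(s,uv,z):
    o,D=ray(s,uv); t=(z-o[2])/D[:,2]; return o+D*t[:,None]
def cloud(s):
    v,u=np.mgrid[0:400,0:640]; o,D=ray(s,np.c_[u.ravel(),v.ravel()])
    z=s['z_map'].ravel(); P=o+D*z[:,None]; P[z==0]=np.nan; return P.reshape(400,640,3)
def tri(s1,p1,s2,p2):
    o1,d1=ray(s1,p1);o2,d2=ray(s2,p2);d1=d1[0];d2=d2[0]
    A=np.c_[d1,-d2]; t=np.linalg.lstsq(A,o2-o1,rcond=None)[0]
    a=o1+d1*t[0]; b=o2+d2*t[1]; return (a+b)/2,np.linalg.norm(a-b)
def load(fn): return pickle.load(open('pics/'+fn+'.pkl','rb'))
E
python3 - <<'E'
from h import *
for n in ['top','scene']:
    s=load(n+'0.png'); P=cloud(s); img=s['img'].astype(int)
    m=(img.max(2)<75)&(P[:,:,2]>0.03)&(P[:,:,2]<0.06)&(P[:,:,0]>0.3)
    nn,lab,st,c=cv2.connectedComponentsWithStats(m.astype(np.uint8))
    for i in range(1,nn):
        if st[i,4]<30: continue
        q=P[lab==i]; top=q[q[:,2]>np.percentile(q[:,2],80)-0.006]
        rect=cv2.minAreaRect((top[:,:2]*1000).astype(np.float32))
        print(n,st[i],c[i].round(),'rect',np.round(rect[0],1),np.round(rect[1],1),round(rect[2],1),'z',np.median(top[:,2]).round(4), img[lab==i].mean(0).round())
    # feeder heights
s=load('top0.png');P=cloud(s)
for lo,hi in [(0.085,0.105),(0.02,0.036)]:
    m=(P[:,:,2]>lo)&(P[:,:,2]<hi)&(s['img'].min(2)>100)
    m[:, :330]=0; m[:,510:]=0; m[:130]=0; m[230:]=0
    q=P[m]; rect=cv2.minAreaRect((q[:,:2]*1000).astype(np.float32)); print(rect,np.median(q[:,2]),m.sum())
cr=s['img'][120:240,320:520,::-1]; cv2.imwrite('pics/c1.png',cv2.resize(cr,None,fx=4,fy=4,interpolation=2))
s=load('scene0.png');cr=s['img'][220:380,120:380,::-1]; cv2.imwrite('pics/c2.png',cv2.resize(cr,None,fx=3,fy=3,interpolation=2))
E
```

```text
top [ 97  49  39  22 130] [122.  65.] rect [858.2 614.2] [ 46.3 107.3] 28.4 z 0.04 [57. 41. 27.]
top [94 82 39 23 96] [121.  97.] rect [768.5 614.1] [ 42.8 108.5] 26.9 z 0.038 [59. 42. 28.]
top [554  86   6  15  44] [556.  93.] rect [ 762.5 -449.2] [ 2.9 31.5] 78.3 z 0.0536 [73. 50. 30.]
top [606  88   7  20  91] [609.  98.] rect [ 752.1 -578.1] [ 5.7 40.5] 88.4 z 0.0527 [71. 49. 30.]
top [360  91  22  10  43] [370.  95.] rect [762.5 -12.3] [53.6  2.5] 64.3 z 0.0394 [58. 44. 31.]
top [552 102  49  14 216] [575. 108.] rect [ 723.4 -493.5] [102.6   5.4] 76.9 z 0.0544 [51. 37. 25.]
top [605 108  35   4 117] [624. 109.] rect [ 722.9 -614. ] [ 1.7 69. ] 0.1 z 0.0549 [54. 38. 25.]
top [119 116  11  22  77] [126. 128.] rect [697.1 578.4] [15.4 53.4] 75.9 z 0.0407 [59. 43. 29.]
top [614 139   6  15  70] [617. 146.] rect [ 630.2 -579.3] [ 4.  34.3] 75.3 z 0.0555 [73. 50. 30.]
top [559 141   7  19  99] [562. 150.] rect [ 622.  -447.9] [ 3.6 42.3] 88.9 z 0.0537 [72. 49. 30.]
top [270 149  22  19 228] [280. 158.] rect [613.8 199.6] [45.1 27.1] 59.9 z 0.0407 [38. 22. 15.]
top [615 158  25   8  97
[... 811 characters left out ...]
.9 206.3] [27.3 46. ] 18.0 z 0.0408 [39. 20. 13.]
scene [376 216  25  15 261] [388. 223.] rect [614.4 197.1] [44.2 27.3] 58.6 z 0.0406 [39. 20. 14.]
scene [310 270  39  21 220] [330. 281.] rect [636.2 -21.3] [60.8 20.8] 53.3 z 0.056 [45. 44. 44.]
scene [234 299  18   9  53] [243. 303.] rect [ 560.5 -131.5] [23.6 10. ] 53.6 z 0.0484 [45. 42. 41.]
scene [ 11 349  22  16  95] [ 22. 356.] rect [ 391.9 -375.7] [ 7.2 28.2] 15.7 z 0.0371 [73. 70. 67.]
((514.270751953125, -210.458251953125), (99.00035095214844, 107.54517364501953), 71.86529541015625) 0.09533394653126093 2139
((572.823486328125, -57.72563171386719), (241.19869995117188, 101.03462219238281), 72.40801239013672) 0.03072570897764415 2473
```

View pics/c1.png

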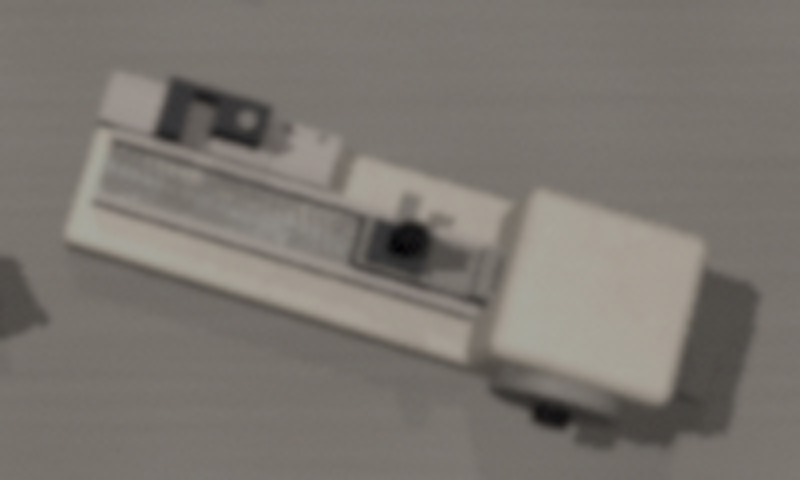

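View pics/c2.png

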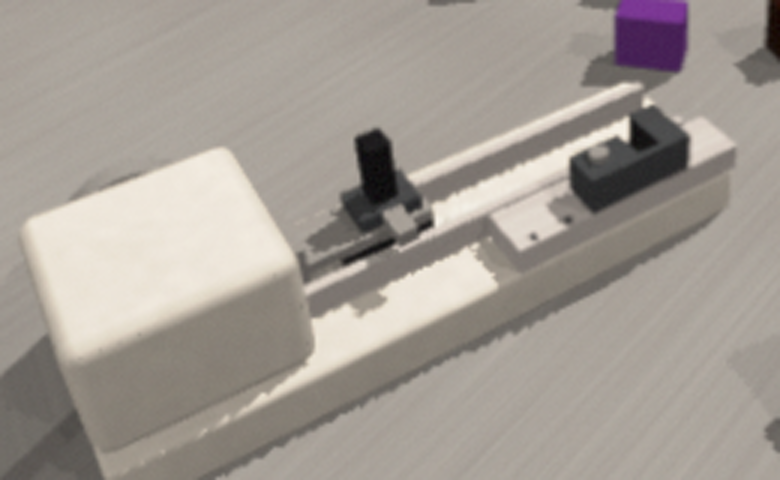

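```bash
cat >> h.py <<'E'
from scipy.spatial.transform import Rotation as Ro
def sim(p,R,rows):
    p=p.copy(); out=[]
    for t,a in rows:
        p=p+R@(np.array(t)*0.1); R=R@Ro.from_rotvec(np.array(a)*np.pi).as_matrix(); out.append(p.copy())
    return p,R,np.array(out)
def plan(target,yaw,n,nrot=None):
    """constant tool-frame row: nrot rows with turn of n"""
    from scipy.optimize import least_squares
    st=r.get_state(); R=Ro.from_euler('xyz',st['eef_rot'],degrees=True).as_matrix(); p=st['tcp_pos']
    Rt=Ro.from_euler('xyz',[180,0,yaw],degrees=True).as_matrix()
    rv=Ro.from_matrix(R.T@Rt).as_rotvec(); nrot=nrot or n
    a=rv/np.pi/nrot
    f=lambda t: sim(p,R,[(t,a if i<nrot else [0,0,0]) for i in range(n)])[0]-target
    t=least_squares(f,[0,0,0]).x
    e=sim(p,R,[(t,a if i<nrot else [0,0,0]) for i in range(n)])
    print('pos',p.round(4),'rot',st['eef_rot'].round(2),'rows',n,'travel',t.round(4),'angular',a.round(5),'rowmm',np.linalg.norm(t)*100, 'rowdeg',np.linalg.norm(a)*180)
    print('path',e[2][::4].round(3).tolist())
E
python3 -c "
from h import *
plan([.541,-.125,.25],-17.6,18,18)
plan([.541,-.125,.25],-17.6,20,20)"
```

```text
pos [0.17   0.601  0.2414] rot [-1.7999e+02  9.0000e-02  7.4200e+01] rows 18 travel [-0.0333  0.504  -0.0047] angular [2.000e-05 2.000e-05 2.833e-02] rowmm 50.5110600805419 rowdeg 5.099773886875084
path [[0.218, 0.584, 0.242], [0.387, 0.477, 0.244], [0.509, 0.317, 0.246], [0.568, 0.124, 0.248], [0.555, -0.077, 0.25]]
pos [0.17   0.601  0.2414] rot [-1.7999e+02  9.0000e-02  7.4200e+01] rows 20 travel [-0.0279  0.4537 -0.0042] angular [2.00e-05 2.00e-05 2.55e-02] rowmm 45.462805423676755 rowdeg 4.589796498187576
path [[0.213, 0.586, 0.242], [0.368, 0.493, 0.244], [0.487, 0.356, 0.245], [0.556, 0.189, 0.247], [0.569, 0.008, 0.249]]
```

{"api": "carry_out", "payload": {"travel": [[-0.028,0.454,-0.004],[-0.028,0.454,-0.004],[-0.028,0.454,-0.004],[-0.028,0.454,-0.004],[-0.028,0.454,-0.004],[-0.028,0.454,-0.004],[-0.028,0.454,-0.004],[-0.028,0.454,-0.004],[-0.028,0.454,-0.004],[-0.028,0.454,-0.004],[-0.028,0.454,-0.004],[-0.028,0.454,-0.004],[-0.028,0.454,-0.004],[-0.028,0.454,-0.004],[-0.028,0.454,-0.004],[-0.028,0.454,-0.004],[-0.028,0.454,-0.004],[-0.028,0.454,-0.004],[-0.028,0.454,-0.004],[-0.028,0.454,-0.004]], "angular": [[0,0,0.0255],[0,0,0.0255],[0,0,0.0255],[0,0,0.0255],[0,0,0.0255],[0,0,0.0255],[0,0,0.0255],[0,0,0.0255],[0,0,0.0255],[0,0,0.0255],[0,0,0.0255],[0,0,0.0255],[0,0,0.0255],[0,0,0.0255],[0,0,0.0255],[0,0,0.0255],[0,0,0.0255],[0,0,0.0255],[0,0,0.0255],[0,0,0.0255]]}}

```text
clock: 2.15
tcp_pos: [0.5407, -0.1268, 0.25]
eef_rot: [180.0, 0.0, -17.8]
wrist_force: [0.5, 0.2, -0.3]
gripper_width: 0.0855
```

{"api": "carry_out", "payload": {"travel": [[0,0,0],[0,0,0],[0,0,0]], "angular": [[0,0,0],[0,0,0],[0,0,0]], "hand": 0.2}}

```text
clock: 2.45
tcp_pos: [0.5414, -0.1241, 0.2501]
eef_rot: [-180.0, 0.0, -17.5]
wrist_force: [-0.1, -0.4, -1.3]
gripper_width: 0.0441
```

```bash
python3 - <<'E'
from h import *
s=snap('wrist','wrist1.png')
st=r.get_state(); print(st['clock'],st['tcp_pos'],st['eef_rot'],st['gripper_width'],st['wrist_force'])
E
```

```text
2.5 [ 0.54156233 -0.12379202  0.25015091] [-1.79976136e+02  1.57649026e-02 -1.74911682e+01] 0.035917965252094126 [ 0.50418411 -0.43265421  0.43149797]
```

View pics/wrist1.png

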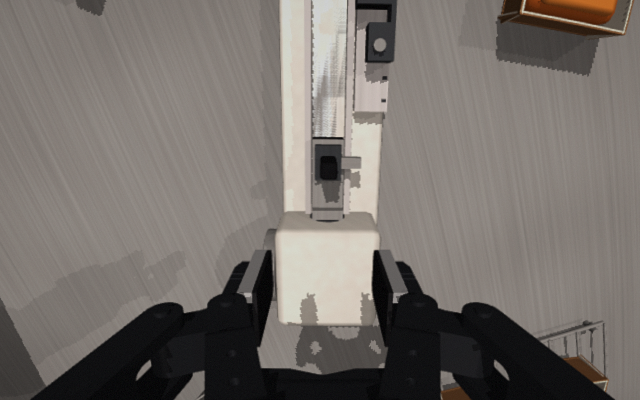

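Wrist view: the track runs vertically at about columns 312-345, post at (329,167), pawl at (350,162), drum top edge at row 215 and the bracket front block at (380,42), with its notch at the picture's top. Now measuring the axis.

```bash
python3 - <<'E'
from h import *
s=load('wrist1.png'); P=cloud(s); img=s['img'].astype(int); gray=img.mean(2)
u=np.array([np.cos(np.radians(72.4)),np.sin(np.radians(72.4))])
# drum top 
m=(P[...,2]>.09)&(P[...,2]<.1)&(gray>140); m[:205]=0
q=P[m]; print('drum',cv2.minAreaRect((q[:,:2]*1000).astype(np.float32)),np.median(q[:,2]))
# track walls tops z~.046 bright ; print z profile along rows
for row in [100,60,180,195]:
    print(row,[(c,round(P[row,c,2]*1000)) for c in range(276,400,3)])
m=(P[...,2]>.022)&(P[...,2]<.036)&(gray>150)&(np.arange(640)>270)[None]&(np.arange(640)<400)[None]; m[210:]=0
q=P[m]; print('base z',np.median(q[:,2]))
# base left edge pts at rows
L=[];
for row in range(5,205,5):
    c=np.where(m[row])[0]
    if len(c): L.append((P[row,c[0],0],P[row,c[0],1],c[0],row))
L=np.array(L); d=np.polyfit(L[:,1],L[:,0],1); print('left edge angle',np.degrees(np.arctan2(1,d[0])), 'res',np.abs(np.polyval(d,L[:,1])-L[:,0]).max())
m=(gray<40)&(P[...,2]>.09)&(P[...,2]<.11); m[200:]=0
q=P[m]; print('post',m.sum(),q.mean(0),cv2.minAreaRect((q[:,:2]*1000).astype(np.float32)))
vv,uu=np.where(m);print(uu.min(),uu.max(),vv.min(),vv.max())
cv2.imwrite('pics/c3.png',cv2.resize(s['img'][0:230,260:410,::-1],None,fx=2.6*2,fy=2.6,interpolation=cv2.INTER_CUBIC))
E
```

```text
drum ((518.1311645507812, -211.05096435546875), (96.82418823242188, 92.8154525756836), 72.23836517333984) 0.09535084010953371
100 [(276, 1), (279, 1), (282, 29), (285, 31), (288, 31), (291, 30), (294, 31), (297, 32), (300, 31), (303, 30), (306, 46), (309, 46), (312, 30), (315, 30), (318, 30), (321, 29), (324, 29), (327, 30), (330, 30), (333, 29), (336, 31), (339, 31), (342, 29), (345, 46), (348, 47), (351, 46), (354, 45), (357, 47), (360, 46), (363, 46), (366, 46), (369, 46), (372, 46), (375, 46), (378, 46), (381, 46), (384, 48), (387, 1), (390, 2), (393, 1), (396, 0), (399, 1)]
60 [(276, 0), (279, 0), (282, 30), (285, 31), (288, 30), (291, 30), (294, 31), (297, 31), (300, 30), (303, 31), (306, 48), (309, 46), (312, 31), (315, 30), (318, 31), (321, 31), (324, 31), (327, 30), (330, 30), (333, 30), (336, 30), (339, 31), (342, 32), (345, 31), (348, 47), (351, 45), (354, 34), (357, 47), (360, 46), (363, 47), (366, 60), (369, 66), (372, 66), (375, 66), (378, 65), (381, 69), (384, 68), (387, 67), (390, 68), (393, 69), (396, 1), (399, -1)]Traceback (most recent call last):
  File "<stdin>", line 9, in <module>
ValueError: cannot convert float NaN to integer
```

```bash
cat > m.py <<'E'
from h import *
def meas(fn):
    s=load(fn); P=cloud(s); img=s['img'].astype(int); gray=img.mean(2); Z=np.nan_to_num(P[...,2])
    def axis(lo,hi,z,rows,c0=270,c1=400):
        Ls=[];Rs=[]
        for row in rows:
            mm=(Z[row,c0:c1]>lo)&(Z[row,c0:c1]<hi); c=np.where(mm)[0]+c0
            if len(c)<5: continue
            Ls.append((c[0]-.5,row)); Rs.append((c[-1]+.5,row))
        return onz(s,Ls,z),onz(s,Rs,z)
    def fit(Q,name):
        vx,vy,x0,y0=cv2.fitLine(Q[:,:2].astype(np.float32),cv2.DIST_HUBER,0,1e-5,1e-5).ravel()
        if vy<0: vx,vy=-vx,-vy
        n=np.array([-vy,vx]); c=n@[x0,y0]
        rs=(Q[:,:2]@n-c); print(name,'ang',np.degrees(np.arctan2(vy,vx)).round(2),'off',(c*1000).round(2),'rms',(rs.std()*1000).round(2)); return np.degrees(np.arctan2(vy,vx)),n,c
    return s,P,gray,Z,axis,fit
E
python3 - <<'E'
from m import *
s,P,gray,Z,axis,fit=meas('wrist1.png')
L,R=axis(.02,.1,.030,range(5,200,3)); fit(L,'base left')
L,R=axis(.02,.1,.030,range(120,200,3)); fit(R,'base right (rows120+)')
# inner track
Ls=[];Rs=[]
for row in range(3,135,3):
    c=312; 
    a=[x for x in range(318,300,-1) if Z[row,x]>.04]; b=[x for x in range(330,360) if Z[row,x]>.04]
    if a and b: Ls.append((a[0]+.5,row)); Rs.append((b[0]-.5,row))
fit(onz(s,Ls,.046),'wall L inner');fit(onz(s,Rs,.046),'wall R inner')
m=(Z>.09)&(Z<.1)&(gray>140); m[:205]=0
T=[]
for c in range(288,370,3):
    rr=np.where(m[:,c])[0]
    if len(rr): T.append((c,rr[0]-.5))
fit(onz(s,T,.095),'drum front top')
print('drum front mid',onz(s,T,.095).mean(0))
m=(gray<45)&(Z>.09)&(Z<.11); m[200:]=0
vv,uu=np.where(m);print(m.sum(),uu.min(),uu.max(),vv.min(),vv.max(),P[m].mean(0))
cv2.imwrite('pics/c3.png',cv2.resize(s['img'][0:230,260:410,::-1],None,fx=2.6*2,fy=2.6,interpolation=cv2.INTER_CUBIC))
E
```

```text
base left ang 72.28 off -512.96 rms 0.28
base right (rows120+) ang 71.78 off -610.78 rms 0.3
wall L inner ang 72.08 off -542.9 rms 0.28
wall R inner ang 72.01 off -573.29 rms 0.3
drum front top ang 162.5 off -4.28 rms 0.4
drum front mid [ 0.53435658 -0.1642897   0.095     ]
302 321 337 160 179 [ 0.5509222  -0.11156252  0.0997176 ]
```

View pics/c3.png

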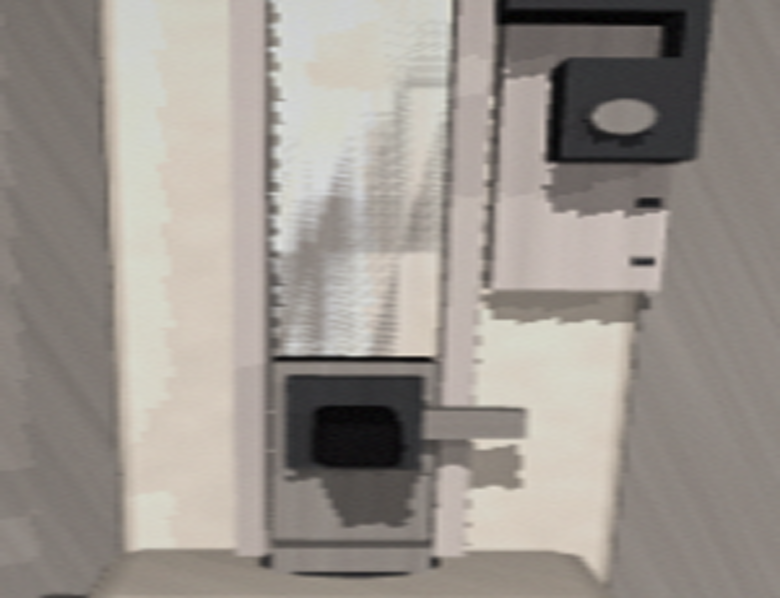

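```bash
cat >> h.py <<'E'
A=np.radians(72.1); U=np.array([np.cos(A),np.sin(A)]); N=np.array([-U[1],U[0]]); S0=.0082; O0=-.5581
def w2f(p): p=np.atleast_2d(p); return np.c_[p[:,:2]@U-S0,p[:,:2]@N-O0,p[:,2:]]
def f2w(x,y,z): q=(x+S0)*U+(y+O0)*N; return np.array([q[0],q[1],z])
E
python3 - <<'E'
from h import *
s=load('wrist1.png');P=cloud(s); F=w2f(P.reshape(-1,3)).reshape(400,640,3)*1000
gray=s['img'].mean(2)
for c in [370,378,386]:
    print(c,[(row,F[row,c].round(1).tolist(),int(gray[row,c])) for row in range(0,70,3) ])
m=(F[...,2]>64)&(F[...,2]<72)&(gray<90); m[200:]=0
q=F[m]; print(q[:,0].min(),q[:,0].max(),q[:,1].min(),q[:,1].max())
top=load('top0.png'); sc=load('scene0.png')
for n,s in (('top',top),('scene',sc)):
    F=w2f(cloud(s).reshape(-1,3)).reshape(400,640,3)*1000; g=s['img'].mean(2)
    m=(F[...,2]>60)&(F[...,2]<74)&(g<100)&(F[...,0]>120)&(F[...,0]<230)&(F[...,1]<-15)&(F[...,1]>-65)
    q=F[m]; print(n,m.sum(),q.min(0),q.max(0))
    for y0 in range(-56,-20,4):
        k=q[(q[:,1]>y0)&(q[:,1]<=y0+4)]
        print(y0,np.sort(k[:,0]).round(0).tolist())
E
```

```text
370 [(0, [188.0, -32.6, 67.9], 54), (3, [186.0, -32.8, 66.6], 32), (6, [185.7, -34.0, 57.7], 6), (9, [185.4, -35.2, 48.3], 50), (12, [183.5, -35.6, 45.5], 100), (15, [180.7, -35.5, 47.4], 101), (18, [178.8, -35.9, 44.9], 101), (21, [176.1, -35.9, 45.9], 99), (24, [169.7, -33.2, 68.6], 56), (27, [167.4, -33.2, 68.6], 56), (30, [165.1, -33.3, 68.6], 54), (33, [162.7, -33.3, 69.5], 56), (36, [160.5, -33.5, 68.8], 55), (39, [158.2, -33.6, 68.4], 54), (42, [156.0, -33.9, 67.2], 52), (45, [153.6, -33.9, 67.6], 55), (48, [151.1, -33.7, 69.5], 51), (51, [148.9, -34.1, 67.7], 53), (54, [146.4, -34.0, 69.0], 54), (57, [144.1, -34.2, 68.2], 54), (60, [142.0, -34.6, 65.5], 40), (63, [141.1, -37.2, 45.7], 90), (66, [138.5, -37.1, 47.2], 104), (69, [136.0, -37.4, 45.6], 103)]
378 [(0, [188.1, -39.1, 67.8], 54), (3, [185.8, -39.1, 68.2], 36), (6, [185.5, -40.5, 59.1], 3), (9, [185.5, -42.1, 48.3], 33), (12, [183.6, -42.6, 45.8], 105), (15, [nan, nan, nan], 104), (18, [178.6, -42.7, 46.3], 105), (21, [176.4, -43.0, 45.2], 103), (24, [169.8, -39.7, 68.7], 55), (27, [167.5, -39.8, 68.7], 55), (30, [16
[... 6057 characters left out ...]
, 184.0, 184.0, 184.0, 184.0, 185.0, 185.0, 186.0, 187.0, 188.0, 189.0, 190.0, 191.0, 192.0, 192.0, 193.0, 194.0, 194.0, 196.0, 196.0, 197.0, 198.0, 198.0]
-36 [141.0, 141.0, 141.0, 142.0, 142.0, 145.0, 146.0, 148.0, 149.0, 150.0, 163.0, 163.0, 168.0, 184.0, 184.0, 185.0, 185.0, 185.0, 185.0, 187.0, 188.0, 188.0, 189.0, 190.0, 191.0, 192.0, 192.0, 194.0, 195.0, 196.0, 196.0, 197.0, 198.0, 200.0]
-32 [185.0, 185.0, 185.0, 185.0, 186.0, 186.0, 186.0, 187.0, 187.0, 189.0, 190.0, 191.0, 192.0, 193.0, 194.0, 194.0, 196.0, 197.0, 198.0, 199.0]
-28 [185.0, 185.0, 185.0, 186.0, 186.0, 186.0, 187.0, 188.0, 189.0, 190.0, 191.0, 193.0, 194.0, 195.0, 196.0, 196.0, 197.0, 198.0, 200.0]
-24 [187.0, 191.0]
```

Catch face is at feeder x ≈ 171 mm and stop face at ≈ 185 mm (a 14 mm gap, as expected), so the stop should come at joint ≈ 0.125. The track axis is consistent across walls, drum and post.

```bash
python3 -c "
from h import *
st=r.get_state();print(w2f(st['tcp_pos']))
plan(f2w(.055,-.0003,.13),-17.9,6)"
```

```text
[[0.04045297 0.00470402 0.25015091]]
pos [ 0.5416 -0.1238  0.2502] rot [-1.7998e+02  2.0000e-02 -1.7490e+01] rows 6 travel [ 0.0085 -0.0242  0.2003] angular [-2.0e-05  1.0e-05  3.8e-04] rowmm 20.188624181863045 rowdeg 0.06830463325919285
path [[0.543, -0.122, 0.23], [0.549, -0.114, 0.15]]
```

{"api": "carry_out", "payload": {"travel": [[0.017,-0.048,0.2],[0.017,-0.048,0.2],[0.017,-0.049,0.2],[0,0,0.2],[0,0,0.2],[0,0,0.2],[0,0,0],[0,0,0]], "angular": [[0,0,0.0023],[0,0,0],[0,0,0],[0,0,0],[0,0,0],[0,0,0],[0,0,0],[0,0,0]]}}

```text
clock: 3.3
tcp_pos: [0.5508, -0.1116, 0.1303]
eef_rot: [-180.0, 0.0, -17.9]
wrist_force: [0.6, -0.1, 0.4]
gripper_width: 0.0342
```

```bash
python3 - <<'E'
from h import *
s=snap('wrist','wrist2.png')
st=r.get_state(); print(st['clock'],w2f(st['tcp_pos']),st['eef_rot'],st['gripper_width'],st['wrist_force'])
E
```

```text
3.35 [[ 0.05459326 -0.00107071  0.13126664]] [-1.79999401e+02 -6.34568553e-02 -1.79274237e+01] 0.03447863222037607 [ 0.32008498 -1.14888209 -0.12343962]
```

View pics/wrist2.png

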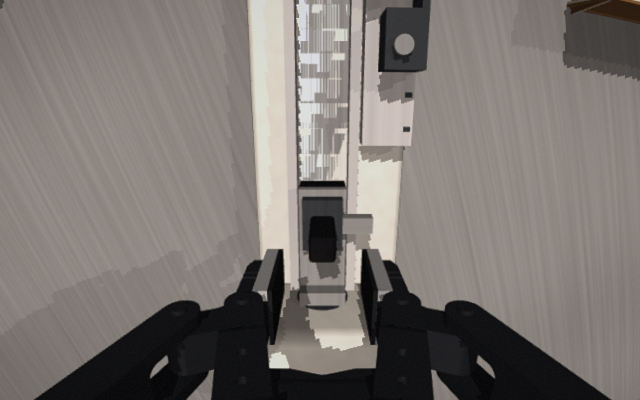

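Wrist view: the post at (322,238) is centred between the fingertips (283 and 365). Measuring the post again from this second wrist place.

```bash
python3 - <<'E'
from h import *
for f in ['wrist1.png','wrist2.png']:
    s=load(f); F=w2f(cloud(s).reshape(-1,3)).reshape(400,640,3)*1000; g=s['img'].mean(2)
    m=(g<60)&(F[...,2]>95)&(F[...,2]<105)&(abs(F[...,1])<15)&(F[...,0]>30)&(F[...,0]<80)
    q=F[m]; print(m.sum(),q.min(0),q.max(0),(q.min(0)+q.max(0))/2,q.mean(0))
    m=(F[...,2]>60)&(F[...,2]<64.9+3)&(F[...,1]<-16)&(F[...,1]>-40)&(F[...,0]>30)&(F[...,0]<80)
    q=F[m]; print('pawl',m.sum(),q.min(0),q.max(0))
a=load('wrist1.png');b=load('wrist2.png')
E
```

```text
284 [46.753811   -7.20511898 96.02420889] [ 60.91187183   6.00108124 102.44621146] [53.83284142 -0.60201887 99.23521018] [ 54.61088021  -0.44667437 100.1470326 ]
pawl 192 [ 49.03809702 -30.42313595  61.96770216] [ 59.08186786 -16.42961474  66.90070084]
766 [46.78680022 -7.13080088 95.03190343] [ 61.42320279   6.62313111 102.26129077] [54.10500151 -0.25383489 98.6465971 ] [55.21185858 -0.2063578  99.88091515]
pawl 435 [ 48.69214054 -30.19569528  60.23329264] [ 59.52686933 -16.00042367  67.3092092 ]
```

{"api": "carry_out", "payload": {"travel": [[-0.01,0,0.1],[0,0,0.12],[0,0,0.12],[0,0,0.12],[0,0,0],[0,0,0]], "angular": [[0,0,0],[0,0,0],[0,0,0],[0,0,0],[0,0,0],[0,0,0]]}}

```text
clock: 3.95
tcp_pos: [0.5492, -0.1124, 0.0836]
eef_rot: [-180.0, 0.1, -18.0]
wrist_force: [-0.1, 0.1, -0.5]
gripper_width: 0.0342
```

{"api": "carry_out", "payload": {"travel": [[0,0,0],[0,0,0],[0,0,0],[0,0,0],[0,0,0]], "angular": [[0,0,0],[0,0,0],[0,0,0],[0,0,0],[0,0,0]], "hand": 1, "newtons": 40}}

```text
clock: 4.45
tcp_pos: [0.5503, -0.1127, 0.085]
eef_rot: [180.0, -0.1, -18.0]
wrist_force: [0.9, -0.0, 2.1]
gripper_width: 0.0134
```

```bash
cat > st.py <<'E'
from h import *
st=r.get_state(); f=st['wrist_force']
print(st['clock'],'feeder',(w2f(st['tcp_pos'])*1000).round(2),st['eef_rot'].round(2),'w',st['gripper_width'].round(4),'F feeder x,y,z',(f[:2]@U).round(2),(f[:2]@N).round(2),f[2].round(2))
E
python3 st.py
```

```text
Traceback (most recent call last):
  File "st.py", line 3, in <module>
    print(st['clock'],'feeder',(w2f(st['tcp_pos'])*1000).round(2),st['eef_rot'].round(2),'w',st['gripper_width'].round(4),'F feeder x,y,z',(f[:2]@U).round(2),(f[:2]@N).round(2),f[2].round(2))
                                                                                             ^^^^^^^^^^^^^^^^^^^^^^^^^
AttributeError: 'float' object has no attribute 'round'
```

{"api": "carry_out", "payload": {"travel": [[-0.005,-0.04,0],[0,-0.08,0],[0,-0.1,0],[0,-0.1,0],[0,-0.1,0],[0,-0.1,0],[0,-0.1,0],[0,-0.1,0],[0,-0.1,0],[0,-0.1,0],[0,-0.1,0],[0,-0.08,0],[0,-0.05,0],[0,-0.03,0],[0,0,0]], "angular": [[0,0,0],[0,0,0],[0,0,0],[0,0,0],[0,0,0],[0,0,0],[0,0,0],[0,0,0],[0,0,0],[0,0,0],[0,0,0],[0,0,0],[0,0,0],[0,0,0],[0,0,0]]}}

```text
clock: 5.95
tcp_pos: [0.5862, -0.0017, 0.0849]
eef_rot: [179.8, -0.1, -18.0]
wrist_force: [0.4, -8.7, 2.8]
gripper_width: 0.0131
```

```bash
sed -i "s/st\['gripper_width'\].round(4)/round(st['gripper_width'],4)/" st.py
python3 st.py; python3 -c "
from h import *
snap('wrist','wrist3.png')"
```

```text
5.95 feeder [[170.31  -0.25  84.89]] [ 1.7983e+02 -1.0000e-01 -1.8000e+01] w 0.0131 F feeder x,y,z -8.17 -3.05 2.77
```

View pics/wrist3.png

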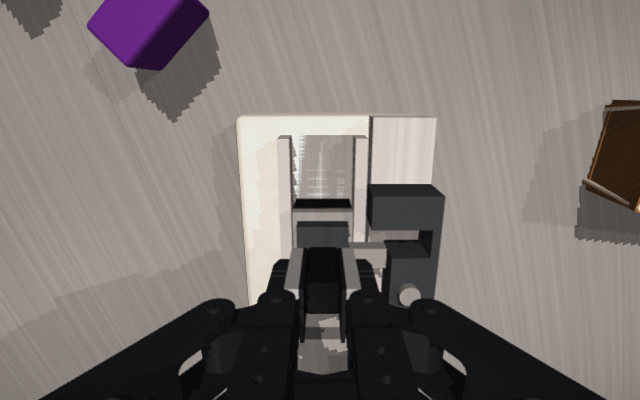

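Wrist view: follower drawn back, pawl (365,252) beside the notch, with the stop's front face still a bit behind it. The force (-8 N) is just the spring. Now feeling slowly for the stop.

{"api": "carry_out", "payload": {"travel": [[0,-0.02,0],[0,-0.02,0],[0,-0.015,0],[0,-0.01,0],[0,0,0]], "angular": [[0,0,0],[0,0,0],[0,0,0],[0,0,0],[0,0,0]]}}

```text
clock: 6.5
tcp_pos: [0.588, 0.0041, 0.0849]
eef_rot: [179.8, -0.1, -18.0]
wrist_force: [-0.6, -9.0, 3.6]
gripper_width: 0.0133
```

```bash
python3 st.py
```

```text
6.5 feeder [[176.4   -0.24  84.89]] [ 1.7982e+02 -9.0000e-02 -1.8020e+01] w 0.0133 F feeder x,y,z -8.8 -2.18 3.62
```

{"api": "carry_out", "payload": {"travel": [[0,-0.005,0],[0,-0.005,0],[0,0,0]], "angular": [[0,0,0],[0,0,0],[0,0,0]]}}

```text
clock: 6.8
tcp_pos: [0.5883, 0.0049, 0.0849]
eef_rot: [179.8, -0.1, -18.0]
wrist_force: [-1.3, -9.5, 3.5]
gripper_width: 0.0135
```

```bash
python3 st.py
```

```text
6.8 feeder [[177.3   -0.24  84.88]] [ 1.7982e+02 -9.0000e-02 -1.8020e+01] w 0.0135 F feeder x,y,z -9.48 -1.69 3.55
```

{"api": "carry_out", "payload": {"travel": [[0,-0.005,0],[0,-0.004,0],[0,0,0]], "angular": [[0,0,0],[0,0,0],[0,0,0]]}}

```text
clock: 7.1
tcp_pos: [0.5886, 0.0058, 0.0849]
eef_rot: [179.8, -0.1, -18.0]
wrist_force: [-0.8, -9.3, 3.3]
gripper_width: 0.0131
```

```bash
python3 st.py
```

```text
7.1 feeder [[178.18  -0.24  84.87]] [ 1.7982e+02 -9.0000e-02 -1.8020e+01] w 0.0131 F feeder x,y,z -9.12 -2.1 3.31
```

{"api": "carry_out", "payload": {"travel": [[0,-0.005,0],[0,-0.004,0],[0,0,0]], "angular": [[0,0,0],[0,0,0],[0,0,0]]}}

```text
clock: 7.4
tcp_pos: [0.5889, 0.0066, 0.0849]
eef_rot: [179.8, -0.1, -18.0]
wrist_force: [-1.5, -8.9, 2.8]
gripper_width: 0.0132
```

```bash
python3 st.py
```

```text
7.4 feeder [[179.05  -0.26  84.87]] [ 1.7981e+02 -9.0000e-02 -1.8030e+01] w 0.0132 F feeder x,y,z -8.97 -1.3 2.75
```

{"api": "carry_out", "payload": {"travel": [[0,-0.005,0],[0,0,0]], "angular": [[0,0,0],[0,0,0]]}}

```text
clock: 7.6
tcp_pos: [0.589, 0.0071, 0.0849]
eef_rot: [179.8, -0.1, -18.0]
wrist_force: [-0.3, -8.8, 2.7]
gripper_width: 0.0131
```

{"api": "carry_out", "payload": {"travel": [[0,-0.005,0],[0,0,0]], "angular": [[0,0,0],[0,0,0]]}}

```text
clock: 7.8
tcp_pos: [0.5892, 0.0075, 0.0849]
eef_rot: [179.8, -0.1, -18.0]
wrist_force: [-0.5, -9.0, 3.2]
gripper_width: 0.013
```

```bash
python3 st.py
```

```text
7.8 feeder [[180.05  -0.24  84.86]] [ 1.7981e+02 -9.0000e-02 -1.8020e+01] w 0.013 F feeder x,y,z -8.71 -2.31 3.19
```

{"api": "carry_out", "payload": {"travel": [[0,-0.005,0],[0,0,0]], "angular": [[0,0,0],[0,0,0]]}}

```text
clock: 8.0
tcp_pos: [0.5893, 0.008, 0.0849]
eef_rot: [179.8, -0.1, -18.0]
wrist_force: [-0.7, -9.1, 2.9]
gripper_width: 0.0133
```

{"api": "carry_out", "payload": {"travel": [[0,-0.005,0],[0,0,0]], "angular": [[0,0,0],[0,0,0]]}}

```text
clock: 8.2
tcp_pos: [0.5893, 0.008, 0.0849]
eef_rot: [179.8, -0.1, -18.0]
wrist_force: [-0.9, -10.9, 4.0]
gripper_width: 0.0132
```

```bash
python3 st.py; python3 - <<'E'
from h import *
s=snap('wrist','wrist4.png'); F=w2f(cloud(s).reshape(-1,3)).reshape(400,640,3)*1000
cv2.imwrite('pics/c4.png',cv2.resize(s['img'][160:320,260:460,::-1],None,fx=3.8,fy=3.6,interpolation=cv2.INTER_CUBIC))
for c in (360,375,380,382,390): print(c,[(row,F[row,c].round(0).tolist()) for row in range(216,280,4)])
E
```

```text
8.2 feeder [[180.55  -0.26  84.88]] [ 1.7977e+02 -8.0000e-02 -1.8030e+01] w 0.0132 F feeder x,y,z -10.62 -2.44 3.96
360 [(216, [195.0, -19.0, 48.0]), (220, [193.0, -19.0, 48.0]), (224, [191.0, -20.0, 47.0]), (228, [188.0, -20.0, 46.0]), (232, [186.0, -20.0, 46.0]), (236, [184.0, -20.0, 46.0]), (240, [181.0, -20.0, 46.0]), (244, [185.0, -18.0, 60.0]), (248, [185.0, -18.0, 64.0]), (252, [184.0, -18.0, 65.0]), (256, [182.0, -18.0, 66.0]), (260, [188.0, -16.0, 82.0]), (264, [188.0, -16.0, 86.0]), (268, [188.0, -15.0, 89.0]), (272, [188.0, -15.0, 92.0]), (276, [187.0, -15.0, 95.0])]
375 [(216, [202.0, -24.0, 66.0]), (220, [201.0, -24.0, 69.0]), (224, [199.0, -24.0, 69.0]), (228, [197.0, -24.0, 68.0]), (232, [195.0, -24.0, 68.0]), (236, [193.0, -24.0, 68.0]), (240, [191.0, -24.0, 68.0]), (244, [189.0, -24.0, 69.0]), (248, [187.0, -24.0, 69.0]), (252, [183.0, -25.0, 65.0]), (256, [182.0, -25.0, 67.0]), (260, [180.0, -25.0, 66.0]), (264, [177.0, -25.0, 65.0]), (268, [175.0, -25.0, 65.0]), (272, [163.0, -28.0, 47.0]), (276, [160.0, -29.0, 46.0])]
380 [(216, [202.0, -26.0, 65.0]), (220, [201.0
[... 660 characters left out ...]
(248, [187.0, -27.0, 69.0]), (252, [183.0, -28.0, 65.0]), (256, [181.0, -28.0, 65.0]), (260, [179.0, -28.0, 65.0]), (264, [178.0, -28.0, 66.0]), (268, [175.0, -29.0, 65.0]), (272, [164.0, -32.0, 49.0]), (276, [162.0, -32.0, 49.0])]
390 [(216, [202.0, -31.0, 66.0]), (220, [201.0, -30.0, 69.0]), (224, [199.0, -30.0, 69.0]), (228, [197.0, -31.0, 68.0]), (232, [195.0, -31.0, 69.0]), (236, [194.0, -31.0, 70.0]), (240, [191.0, -31.0, 68.0]), (244, [189.0, -31.0, 69.0]), (248, [187.0, -31.0, 68.0]), (252, [174.0, -36.0, 46.0]), (256, [172.0, -36.0, 46.0]), (260, [171.0, -36.0, 49.0]), (264, [171.0, -35.0, 54.0]), (268, [172.0, -34.0, 59.0]), (272, [172.0, -33.0, 63.0]), (276, [172.0, -32.0, 67.0])]
```

View pics/c4.png

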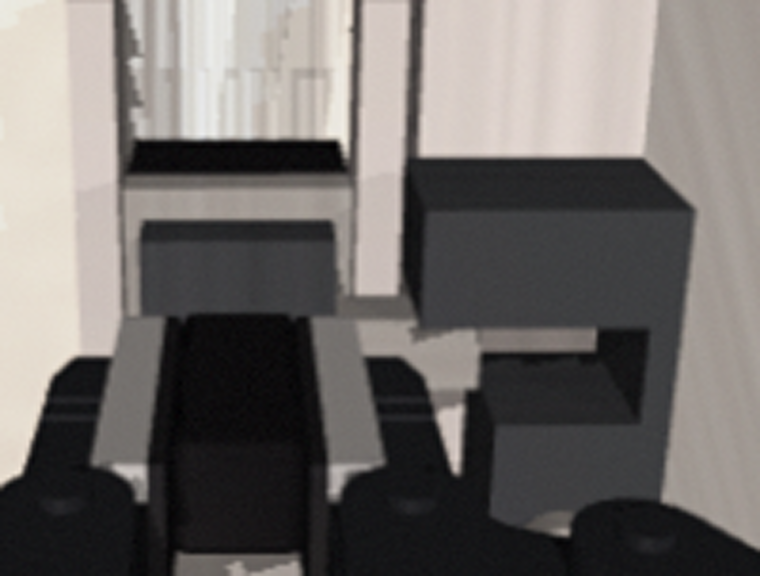

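The last step stopped moving and the force rose by about 2 N, so the pawl is on the back stop. The crop agrees: the pawl's rear edge is at the stop face. Backing off to mid-notch and then shifting the latch.

{"api": "carry_out", "payload": {"travel": [[0,0.013,0],[0,0.013,0],[0,0,0],[0.02,0,0],[0.02,0,0],[0.02,0,0],[0,0,0]], "angular": [[0,0,0],[0,0,0],[0,0,0],[0,0,0],[0,0,0],[0,0,0],[0,0,0]]}}

```text
clock: 8.95
tcp_pos: [0.594, 0.0042, 0.0849]
eef_rot: [179.8, -0.0, -18.0]
wrist_force: [-2.5, -9.8, 4.5]
gripper_width: 0.0132
```

```bash
python3 st.py
```

```text
8.95 feeder [[178.39  -5.89  84.89]] [ 1.7981e+02 -3.0000e-02 -1.8030e+01] w 0.0132 F feeder x,y,z -10.07 -0.61 4.49
```

{"api": "carry_out", "payload": {"travel": [[0.02,0,0],[0.02,0,0],[0.018,0,0],[0,0,0]], "angular": [[0,0,0],[0,0,0],[0,0,0],[0,0,0]]}}

```text
clock: 9.35
tcp_pos: [0.5995, 0.0025, 0.0848]
eef_rot: [179.8, -0.0, -18.0]
wrist_force: [-3.1, -8.6, 5.5]
gripper_width: 0.0132
```

```bash
python3 st.py
```

```text
9.35 feeder [[178.43 -11.59  84.84]] [ 1.7981e+02 -2.0000e-02 -1.8020e+01] w 0.0132 F feeder x,y,z -9.13 0.3 5.48
```

{"api": "carry_out", "payload": {"travel": [[0,0.008,0],[0,0.008,0],[0,0.004,0],[0,0.003,0],[0,0,0]], "angular": [[0,0,0],[0,0,0],[0,0,0],[0,0,0],[0,0,0]]}}

```text
clock: 9.85
tcp_pos: [0.5989, 0.0007, 0.0849]
eef_rot: [179.9, -0.0, -18.0]
wrist_force: [-0.6, -6.7, 3.4]
gripper_width: 0.0134
```

```bash
python3 st.py
```

```text
9.85 feeder [[176.5  -11.62  84.87]] [ 1.7985e+02 -4.0000e-02 -1.8030e+01] w 0.0134 F feeder x,y,z -6.54 -1.47 3.45
```

{"api": "carry_out", "payload": {"travel": [[0,0.005,0],[0,0.005,0],[0,0.003,0],[0,0,0]], "angular": [[0,0,0],[0,0,0],[0,0,0],[0,0,0]]}}

```text
clock: 10.25
tcp_pos: [0.5989, 0.0006, 0.0849]
eef_rot: [180.0, -0.1, -18.0]
wrist_force: [-1.0, -4.4, 4.9]
gripper_width: 0.0134
```

```bash
python3 st.py
```

```text
10.25 feeder [[176.45 -11.59  84.88]] [ 1.7997e+02 -6.0000e-02 -1.8020e+01] w 0.0134 F feeder x,y,z -4.48 -0.39 4.94
```

{"api": "carry_out", "payload": {"travel": [[0,0.01,0],[0,0.01,0],[0,0,0]], "angular": [[0,0,0],[0,0,0],[0,0,0]]}}

```text
clock: 10.55
tcp_pos: [0.5988, 0.0004, 0.0849]
eef_rot: [-179.9, -0.1, -18.0]
wrist_force: [3.1, 4.6, 4.5]
gripper_width: 0.013
```

{"api": "carry_out", "payload": {"travel": [[0,0,0],[0,0,0],[0,0,0],[0,0,0]], "angular": [[0,0,0],[0,0,0],[0,0,0],[0,0,0]], "hand": 0.3}}

```text
clock: 10.95
tcp_pos: [0.5972, -0.0008, 0.0836]
eef_rot: [180.0, 0.1, -18.0]
wrist_force: [0.1, -0.3, 0.8]
gripper_width: 0.0301
```

{"api": "carry_out", "payload": {"travel": [[0,0,-0.2],[0,0,-0.3],[0,0,-0.4],[0,0,-0.4],[0,0,0]], "angular": [[0,0,0],[0,0,0],[0,0,0],[0,0,0],[0,0,0]]}}

```text
clock: 11.45
tcp_pos: [0.6015, -0.0014, 0.2216]
eef_rot: [-179.9, -0.7, -18.0]
wrist_force: [1.5, -0.2, 0.7]
gripper_width: 0.0297
```

```bash
python3 st.py; python3 - <<'E'
from h import *
s=snap('wrist','wrist5.png'); F=w2f(cloud(s).reshape(-1,3)).reshape(400,640,3)*1000; g=s['img'].mean(2)
m=(g<60)&(F[...,2]>95)&(F[...,2]<105)&(abs(F[...,1])<40)&(F[...,0]>150)&(F[...,0]<200)
q=F[m]; print(m.sum(),q.min(0),q.max(0),(q.min(0)+q.max(0))/2)
plan([.614,.198,.12],-30.8,8)
E
```

```text
11.45 feeder [[175.38 -14.74 221.63]] [-179.88   -0.65  -18.02] w 0.0297 F feeder x,y,z 0.29 -1.52 0.66
339 [169.97272656 -18.14764943  95.06525411] [183.69139357  -4.68426997 102.07158461] [176.83206007 -11.4159597   98.56841936]
pos [ 0.6    -0.0012  0.2183] rot [-179.93   -0.4   -18.02] rows 8 travel [-0.0844 -0.2355  0.1227] angular [-8.00e-05 -2.70e-04  8.87e-03] rowmm 27.86490850644997 rowdeg 1.5981222509200812
path [[0.599, 0.024, 0.206], [0.604, 0.124, 0.157]]
```

View pics/wrist5.png

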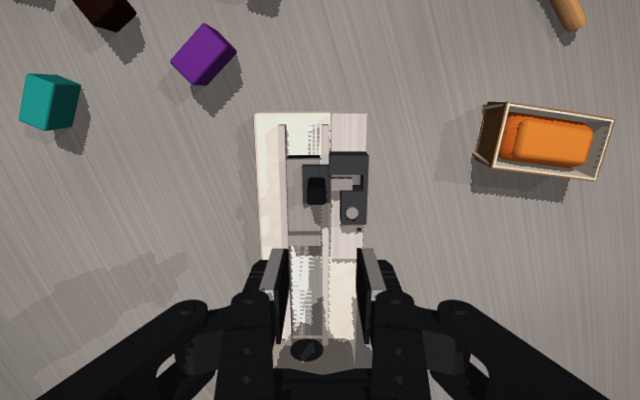

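Wrist view: follower hooked. The post (316,188) stays at feeder (177, -11), and the pawl (345,183) sits in the notch behind the catch. Next, bar_a, the small dark bar at world (0.614, 0.198); I'll check it close up first.

{"api": "carry_out", "payload": {"travel": [[0.0,-0.25,0.04],[-0.0,-0.25,0.04],[-0.0,-0.25,0.04],[0.0,-0.2,0.04],[0.0,-0.2,0.04],[0,0,0],[0,0,0]], "angular": [[0,0,0.018],[0,0,0.018],[0,0,0.018],[0,0,0.018],[0,0,0],[0,0,0],[0,0,0]], "hand": -0.2}}

```text
clock: 12.2
tcp_pos: [0.6436, 0.1038, 0.1924]
eef_rot: [179.9, 0.1, -30.9]
wrist_force: [0.2, -0.5, 0.3]
gripper_width: 0.0515
```

```bash
cat > bars.py <<'E'
import sys
from h import *
s=snap('wrist',sys.argv[1]); P=cloud(s); g=s['img'].max(2); Z=np.nan_to_num(P[...,2])
st=r.get_state(); print(st['clock'],st['tcp_pos'],st['eef_rot'])
m=(g<75)&(Z>.03)&(Z<.05)&(P[...,1]>.13)&(P[...,1]<.4)
m[260:,:]=0
nn,lab,sta,c=cv2.connectedComponentsWithStats(m.astype(np.uint8))
for i in range(1,nn):
    if sta[i,4]<150: continue
    q=P[lab==i]; zt=np.percentile(q[:,2],70); t=q[abs(q[:,2]-zt)<.004]
    rc=cv2.minAreaRect((t[:,:2]*1000).astype(np.float32)); print(sta[i],c[i].round(),np.round(rc[0],1),np.round(rc[1],1),round(rc[2],1),'z',zt.round(4))
E
python3 bars.py wrist6.png
```

```text
12.25 [0.64376682 0.10330513 0.19298645] [ 1.79901832e+02  1.00078860e-01 -3.09680687e+01]
[   0    0   76   58 2864] [31. 22.] [519.6 341.9] [58.7 42.6] 12.0 z 0.0406
[ 208   73   41   58 2112] [228. 101.] [614.  200.4] [43.8 27.6] 58.9 z 0.0407
[  8 144  13  31 229] [ 14. 158.] [424.7 262. ] [26.   4.1] 55.3 z 0.036
[  58  158   62   55 1858] [ 88. 185.] [468.7 207.6] [28.8 45.2] 19.5 z 0.0405
```

View pics/wrist6.png

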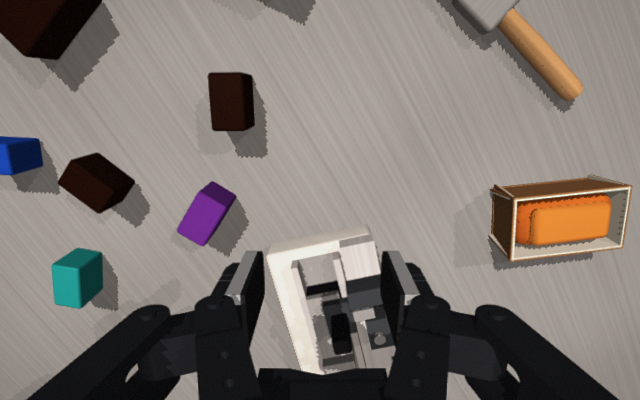

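Wrist view: bar_a (231,101) and bar_b (95,182) are small, dark and upright with 45×28 mm tops at z 40.6 mm. The slab is at (45,20) and the blue, purple and turquoise blocks are apart from them. All three views agree on the bars within 3 mm.

```bash
python3 -c "
from h import *
plan([.614,.1995,.10],-31,4)"
```

```text
pos [0.6438 0.1033 0.193 ] rot [ 1.799e+02  1.000e-01 -3.097e+01] rows 4 travel [-0.1873 -0.1681  0.2325] angular [1.4e-04 1.4e-04 4.0e-05] rowmm 34.26550901054455 rowdeg 0.035949479813112736
path [[0.636, 0.127, 0.17]]
```

{"api": "carry_out", "payload": {"travel": [[-0.187,-0.168,0.2],[-0.187,-0.168,0.2],[-0.187,-0.168,0.2],[-0.187,-0.168,0.23],[0,0,0],[0,0,0]], "angular": [[0,0,0],[0,0,0],[0,0,0],[0,0,0],[0,0,0],[0,0,0]]}}

```text
clock: 12.85
tcp_pos: [0.6145, 0.1992, 0.1109]
eef_rot: [179.9, 0.0, -30.9]
wrist_force: [0.6, 0.4, 1.3]
gripper_width: 0.0511
```

```bash
python3 -c "
from h import *
plan([.614,.1995,.030],-31,4)
snap('wrist','wrist7.png')"
```

```text
pos [0.6145 0.1992 0.1109] rot [ 1.7992e+02  3.0000e-02 -3.0950e+01] rows 4 travel [-1.400e-03 -1.000e-04  2.022e-01] angular [1.1e-04 5.0e-05 7.0e-05] rowmm 20.224173450036385 rowdeg 0.025088993128200694
path [[0.614, 0.199, 0.091]]
```

View pics/wrist7.png

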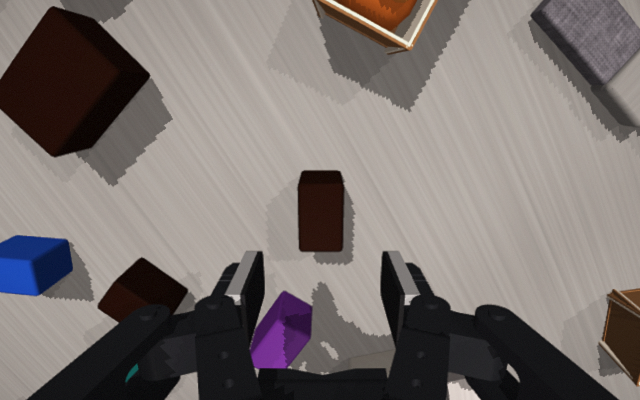

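Wrist view: bar_a (321,210) is centred between the fingertips (258 and 386). Descending and gripping.

{"api": "carry_out", "payload": {"travel": [[0,0,0.25],[0,0,0.25],[0,0,0.2],[0,0,0.11],[0,0,0],[0,0,0]], "angular": [[0,0,0],[0,0,0],[0,0,0],[0,0,0],[0,0,0],[0,0,0]]}}

```text
clock: 13.5
tcp_pos: [0.6163, 0.1995, 0.0317]
eef_rot: [-179.9, -0.1, -31.0]
wrist_force: [-0.1, 0.6, -0.9]
gripper_width: 0.051
```

{"api": "carry_out", "payload": {"travel": [[0,0,0],[0,0,0],[0,0,0],[0,0,0],[0,0,0]], "angular": [[0,0,0],[0,0,0],[0,0,0],[0,0,0],[0,0,0]], "hand": 1, "newtons": 25}}

```text
clock: 14.0
tcp_pos: [0.6164, 0.2002, 0.0321]
eef_rot: [-179.9, -0.1, -31.0]
wrist_force: [-0.1, -0.2, 5.3]
gripper_width: 0.0276
```

```bash
python3 st.py; python3 - <<'E'
from h import *
st=r.get_state();print(st['tcp_pos'],st['eef_rot'])
E
```

```text
14.0 feeder [[371.76  33.05  32.1 ]] [-1.799e+02 -1.300e-01 -3.097e+01] w 0.0276 F feeder x,y,z -0.28 0.06 5.32
[0.61642047 0.20018426 0.03210009] [-1.79899203e+02 -1.30805216e-01 -3.09657777e+01]
```

{"api": "carry_out", "payload": {"travel": [[0,0,-0.2],[0,0,-0.35],[0,0,-0.45],[0,0,-0.4],[0,0,0]], "angular": [[0,0,0],[0,0,0],[0,0,0],[0,0,0],[0,0,0]]}}

```text
clock: 14.5
tcp_pos: [0.6193, 0.201, 0.1786]
eef_rot: [-179.5, -0.5, -31.0]
wrist_force: [1.1, 1.1, -0.9]
gripper_width: 0.0277
```

```bash
python3 -c "
from h import *
print(f2w(.0265,0,.15)); plan(f2w(.0265,0,.15),-17.9,11)"
```

```text
[ 0.54175011 -0.1385154   0.15      ]
pos [0.6193 0.201  0.1786] rot [-179.51   -0.55  -30.96] rows 11 travel [0.0667 0.3103 0.0249] angular [-0.00022 -0.0003  -0.00659] rowmm 31.834286674154832 rowdeg 1.1888574992992678
path [[0.609, 0.171, 0.176], [0.574, 0.049, 0.165], [0.55, -0.076, 0.155]]
```

{"api": "carry_out", "payload": {"travel": [[0.067,0.31,0],[0.067,0.31,0],[0.067,0.31,0],[0.067,0.31,0],[0.067,0.31,0],[0.067,0.31,0],[0.067,0.31,0],[0.067,0.31,0],[0.067,0.31,0],[0.067,0.31,0.1],[0.067,0.31,0.1],[0,0,0],[0,0,0]], "angular": [[0,0,-0.0066],[0,0,-0.0066],[0,0,-0.0066],[0,0,-0.0066],[0,0,-0.0066],[0,0,-0.0066],[0,0,-0.0066],[0,0,-0.0066],[0,0,-0.0066],[0,0,-0.0066],[0,0,-0.0066],[0,0,0],[0,0,0]]}}

```text
clock: 15.8
tcp_pos: [0.537, -0.1397, 0.1494]
eef_rot: [-180.0, 0.1, -18.0]
wrist_force: [-0.3, 0.9, -0.8]
gripper_width: 0.0275
```

```bash
python3 st.py; python3 -c "
from h import *
snap('wrist','wrist8.png');plan(f2w(.0275,0,.085),-17.9,4)"
```

```text
15.8 feeder [[ 23.97   4.13 149.41]] [-1.7997e+02  1.0000e-01 -1.8020e+01] w 0.0275 F feeder x,y,z 0.76 0.51 -0.75
pos [ 0.5375 -0.139   0.1499] rot [-1.7997e+02  5.0000e-02 -1.7950e+01] rows 4 travel [ 0.0099 -0.0069  0.1622] angular [-4.e-05  7.e-05 -7.e-05] rowmm 16.261813033578118 rowdeg 0.020072058687037746
path [[0.539, -0.139, 0.134]]
```

View pics/wrist8.png

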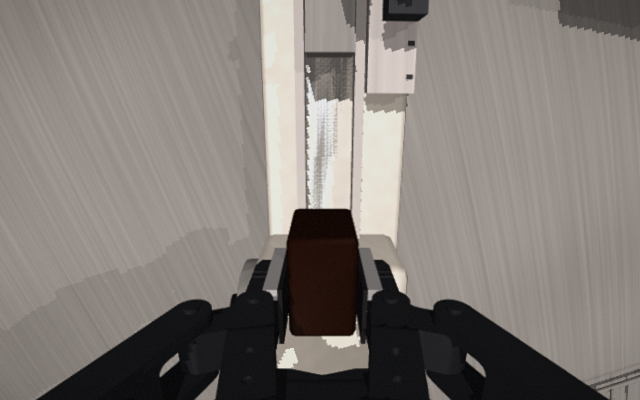

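Wrist view: bar_a is held square (320,270) above the drum end of the track, and the track (305-352) runs slightly right of it. Correcting about 4 mm, then lowering.

{"api": "carry_out", "payload": {"travel": [[0.02,-0.014,0.1],[0.02,-0.014,0.15],[0,0,0.2],[0,0,0.2],[0,0,0],[0,0,0]], "angular": [[0,0,0],[0,0,0],[0,0,0],[0,0,0],[0,0,0],[0,0,0]]}}

```text
clock: 16.45
tcp_pos: [0.542, -0.1371, 0.0844]
eef_rot: [-180.0, 0.1, -17.9]
wrist_force: [-0.4, 0.2, -0.5]
gripper_width: 0.0277
```

```bash
python3 st.py; python3 -c "
from h import *
s=snap('wrist','wrist9.png')"
```

```text
16.45 feeder [[27.89  0.22 84.35]] [-1.7999e+02  1.2000e-01 -1.7850e+01] w 0.0277 F feeder x,y,z 0.05 0.39 -0.47
```

View pics/wrist9.png

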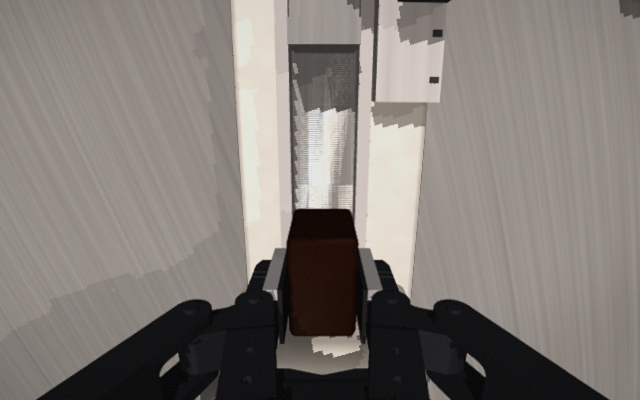

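Wrist view: the bar's lower rear edge (293-351) lies inside the track's edges (292-355) at row 210. Lowering in.

{"api": "carry_out", "payload": {"travel": [[0,0,0.06],[0,0,0.06],[0,0,0.06],[0,0,0.03],[0,0,0],[0,0,0]], "angular": [[0,0,0],[0,0,0],[0,0,0],[0,0,0],[0,0,0],[0,0,0]]}}

```text
clock: 17.1
tcp_pos: [0.5424, -0.138, 0.0642]
eef_rot: [-180.0, 0.0, -17.9]
wrist_force: [0.4, -0.1, -1.0]
gripper_width: 0.0276
```

```bash
python3 st.py
```

```text
17.1 feeder [[27.14 -0.46 64.24]] [-1.800e+02  1.000e-02 -1.791e+01] w 0.0276 F feeder x,y,z -0.02 -0.38 -1.03
```

{"api": "carry_out", "payload": {"travel": [[0,0,0.012],[0,0,0.01],[0,0,0]], "angular": [[0,0,0],[0,0,0],[0,0,0]]}}

```text
clock: 17.4
tcp_pos: [0.5425, -0.138, 0.0622]
eef_rot: [-180.0, -0.0, -17.9]
wrist_force: [-0.2, -0.3, -1.2]
gripper_width: 0.0271
```

```bash
python3 st.py
```

```text
17.4 feeder [[27.18 -0.6  62.2 ]] [-1.800e+02 -2.000e-02 -1.791e+01] w 0.0271 F feeder x,y,z -0.32 0.06 -1.17
```

{"api": "carry_out", "payload": {"travel": [[0,0,0],[0,0,0],[0,0,0],[0,0,0]], "angular": [[0,0,0],[0,0,0],[0,0,0],[0,0,0]], "hand": -0.1}}

```text
clock: 17.8
tcp_pos: [0.5425, -0.138, 0.0622]
eef_rot: [-180.0, -0.0, -17.9]
wrist_force: [0.3, 0.6, 0.4]
gripper_width: 0.0467
```

{"api": "carry_out", "payload": {"travel": [[0,0,-0.15],[0,0,-0.3],[0,0,-0.4],[0,0,-0.3],[0,0,0]], "angular": [[0,0,0],[0,0,0],[0,0,0],[0,0,0],[0,0,0]]}}

```text
clock: 18.3
tcp_pos: [0.5458, -0.1393, 0.1842]
eef_rot: [180.0, -0.6, -17.9]
wrist_force: [0.3, -0.2, 0.8]
gripper_width: 0.0471
```

```bash
python3 st.py; python3 -c "
from h import *
s=snap('wrist','wrist10.png');plan([.469,.207,.17],19.3,11)"
```

```text
18.3 feeder [[ 26.97  -4.15 184.19]] [179.95  -0.63 -17.9 ] w 0.0471 F feeder x,y,z -0.06 -0.36 0.75
pos [ 0.5445 -0.1388  0.1813] rot [179.97  -0.4  -17.9 ] rows 11 travel [-0.0754 -0.3187  0.0098] angular [ 8.000e-05 -1.900e-04 -1.879e-02] rowmm 32.76090050776405 rowdeg 3.382272475754948
path [[0.547, -0.106, 0.18], [0.538, 0.024, 0.176], [0.499, 0.149, 0.172]]
```

View pics/wrist10.png

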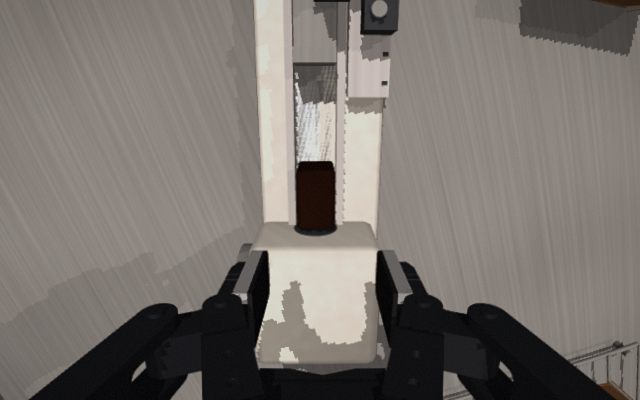

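Wrist view: bar_a sits upright in the track (316,195), just in front of the drum face. On to bar_b.

{"api": "carry_out", "payload": {"travel": [[-0.075,-0.32,0],[-0.075,-0.32,0],[-0.075,-0.32,0],[-0.075,-0.32,0],[-0.075,-0.32,0],[-0.075,-0.32,0],[-0.075,-0.32,0],[-0.075,-0.32,0],[-0.075,-0.32,0.1],[-0.075,-0.32,0.2],[-0.075,-0.32,0.2],[0,0,0],[0,0,0]], "angular": [[0,0,-0.0188],[0,0,-0.0188],[0,0,-0.0188],[0,0,-0.0188],[0,0,-0.0188],[0,0,-0.0188],[0,0,-0.0188],[0,0,-0.0188],[0,0,-0.0188],[0,0,-0.0188],[0,0,-0.0188],[0,0,0],[0,0,0]]}}

```text
clock: 19.65
tcp_pos: [0.4659, 0.2094, 0.1259]
eef_rot: [180.0, 0.2, 19.4]
wrist_force: [-0.3, -0.1, 0.3]
gripper_width: 0.0471
```

```bash
python3 bars.py wrist11.png; python3 -c "
from h import *
plan([.469,.207,.10],19.3,2)"
```

```text
19.7 [0.46712854 0.20898347 0.12682069] [1.79979371e+02 4.80664494e-02 1.93209481e+01]
[ 426    0  136   82 9081] [494.  37.] [523.6 345.9] [70.1 46.7] 12.6 z 0.0407
[ 304  178   43   69 2814] [324. 212.] [467.9 208.2] [27.1 45. ] 18.7 z 0.0407
pos [0.4671 0.209  0.1268] rot [1.7998e+02 5.0000e-02 1.9320e+01] rows 2 travel [0.0056 0.0124 0.1341] angular [6.0e-05 1.3e-04 6.0e-05] rowmm 13.479484501165185 rowdeg 0.02817415171329457
path [[0.468, 0.208, 0.113]]
```

View pics/wrist11.png

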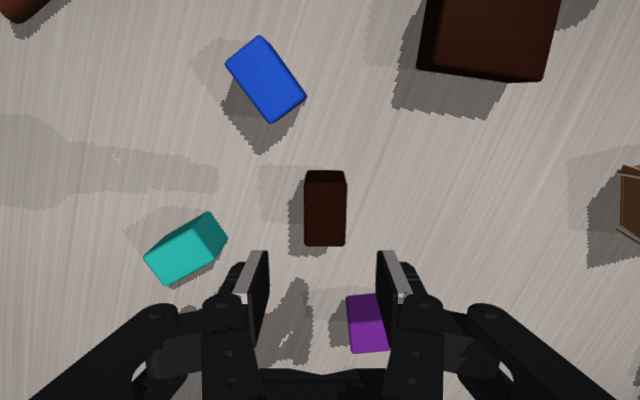

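Wrist view: bar_b (325,212) is centred between the fingers. Turquoise (185,250), purple (368,323) and blue (265,80) are clear of the finger paths.

{"api": "carry_out", "payload": {"travel": [[0.008,0.012,0.2],[0,0,0.3],[0,0,0.3],[0,0,0.14],[0,0,0],[0,0,0]], "angular": [[0,0,0],[0,0,0],[0,0,0],[0,0,0],[0,0,0],[0,0,0]]}}

```text
clock: 20.3
tcp_pos: [0.4695, 0.2081, 0.0341]
eef_rot: [180.0, -0.1, 19.3]
wrist_force: [0.5, -0.2, 0.4]
gripper_width: 0.0472
```

{"api": "carry_out", "payload": {"travel": [[0,0,0],[0,0,0],[0,0,0],[0,0,0],[0,0,0]], "angular": [[0,0,0],[0,0,0],[0,0,0],[0,0,0],[0,0,0]], "hand": 1, "newtons": 25}}

```text
clock: 20.8
tcp_pos: [0.4701, 0.2087, 0.035]
eef_rot: [180.0, -0.2, 19.3]
wrist_force: [-0.5, -1.7, 6.4]
gripper_width: 0.0272
```

{"api": "carry_out", "payload": {"travel": [[0,0,-0.2],[0,0,-0.35],[0,0,-0.45],[0,0,-0.4],[0,0,0],[0,0,0]], "angular": [[0,0,0],[0,0,0],[0,0,0],[0,0,0],[0,0,0],[0,0,0]]}}

```text
clock: 21.4
tcp_pos: [0.4692, 0.2087, 0.1745]
eef_rot: [180.0, -0.2, 19.3]
wrist_force: [0.5, -0.3, -1.2]
gripper_width: 0.0278
```

```bash
python3 -c "
from h import *
s=snap('wrist','wrist12.png');print(f2w(.076,0,.16));plan(f2w(.076,0,.16),-17.9,10)"
```

```text
[ 0.55696426 -0.09141148  0.16      ]
pos [0.468  0.2084 0.1728] rot [-1.800e+02  1.000e-02  1.933e+01] rows 10 travel [0.0767 0.3088 0.0128] angular [0.000e+00 1.000e-05 2.068e-02] rowmm 31.844868069318466 rowdeg 3.7225798219452817
path [[0.485, 0.182, 0.171], [0.537, 0.066, 0.166], [0.557, -0.06, 0.161]]
```

View pics/wrist12.png

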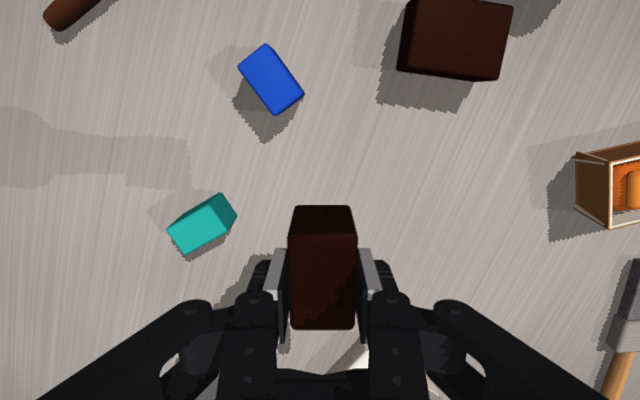

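Wrist view: bar_b is held square (322,265). Carrying it to the slot behind bar_a.

{"api": "carry_out", "payload": {"travel": [[0.077,0.309,0],[0.077,0.309,0],[0.077,0.309,0],[0.077,0.309,0],[0.077,0.309,0],[0.077,0.309,0],[0.077,0.309,0],[0.077,0.309,0],[0.077,0.309,0.1],[0.077,0.309,0.1],[0,0,0],[0,0,0]], "angular": [[0,0,0.0207],[0,0,0.0207],[0,0,0.0207],[0,0,0.0207],[0,0,0.0207],[0,0,0.0207],[0,0,0.0207],[0,0,0.0207],[0,0,0.0207],[0,0,0.0207],[0,0,0],[0,0,0]]}}

```text
clock: 22.65
tcp_pos: [0.5559, -0.0916, 0.1506]
eef_rot: [-180.0, 0.3, -18.0]
wrist_force: [0.7, -0.1, -0.2]
gripper_width: 0.0274
```

```bash
python3 st.py; python3 -c "
from h import *
s=snap('wrist','wrist13.png');plan(f2w(.076,-0.0005,.088),-17.9,4)"; python3 st.py
```

```text
22.65 feeder [[ 75.48   0.9  150.6 ]] [-179.98    0.27  -18.01] w 0.0274 F feeder x,y,z 0.18 -0.71 -0.16
pos [ 0.5565 -0.091   0.1513] rot [-179.98    0.19  -17.94] rows 4 travel [0.0031 0.0006 0.1584] angular [-3.0e-05  2.7e-04 -5.0e-05] rowmm 15.839624189638183 rowdeg 0.049630752082108244
path [[0.557, -0.091, 0.136]]
22.7 feeder [[ 76.22   0.61 151.35]] [-179.98    0.19  -17.94] w 0.027 F feeder x,y,z 0.57 0.15 -0.0
```

{"api": "carry_out", "payload": {"travel": [[0.006,0,0.15],[0,0,0.18],[0,0,0.18],[0,0,0.12],[0,0,0],[0,0,0]], "angular": [[0,0,0],[0,0,0],[0,0,0],[0,0,0],[0,0,0],[0,0,0]]}}

```text
clock: 23.3
tcp_pos: [0.5581, -0.0913, 0.09]
eef_rot: [-180.0, 0.0, -17.9]
wrist_force: [0.0, -0.3, -0.8]
gripper_width: 0.0276
```

```bash
python3 st.py; python3 -c "
from h import *
s=snap('wrist','wrist14.png')"
```

```text
23.3 feeder [[76.5  -1.08 89.97]] [-1.800e+02  2.000e-02 -1.789e+01] w 0.0276 F feeder x,y,z -0.23 -0.11 -0.76
```

View pics/wrist14.png

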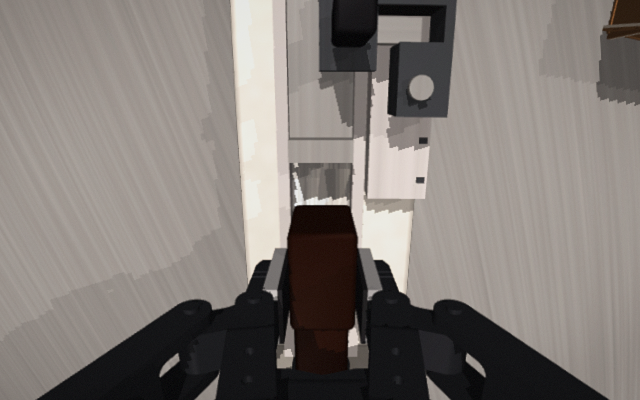

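Wrist view: bar_b's lower rear edge (293-352) sits within the track (291-353), ahead of the follower face at row 163. Lowering.

{"api": "carry_out", "payload": {"travel": [[-0.007,0,0.06],[0,0,0.06],[0,0,0.06],[0,0,0.04],[0,0,0],[0,0,0]], "angular": [[0,0,0],[0,0,0],[0,0,0],[0,0,0],[0,0,0],[0,0,0]]}}

```text
clock: 23.95
tcp_pos: [0.5574, -0.0916, 0.0679]
eef_rot: [180.0, 0.0, -17.9]
wrist_force: [0.3, 0.1, 0.1]
gripper_width: 0.0276
```

```bash
python3 st.py
```

```text
23.95 feeder [[75.97 -0.44 67.93]] [ 1.800e+02  2.000e-02 -1.795e+01] w 0.0276 F feeder x,y,z 0.14 -0.23 0.12
```

{"api": "carry_out", "payload": {"travel": [[0,0,0.015],[0,0,0.01],[0,0,0]], "angular": [[0,0,0],[0,0,0],[0,0,0]]}}

```text
clock: 24.25
tcp_pos: [0.5574, -0.0916, 0.0656]
eef_rot: [-180.0, 0.0, -17.9]
wrist_force: [0.2, 0.7, -0.4]
gripper_width: 0.0272
```

```bash
python3 st.py
```

```text
24.25 feeder [[75.98 -0.51 65.58]] [-180.      0.    -17.94] w 0.0272 F feeder x,y,z 0.72 0.03 -0.42
```

{"api": "carry_out", "payload": {"travel": [[0,0,0.004],[0,0,0],[0,0,0],[0,0,0]], "angular": [[0,0,0],[0,0,0],[0,0,0],[0,0,0]], "hand": 0.1}}

```text
clock: 24.65
tcp_pos: [0.5576, -0.0916, 0.0653]
eef_rot: [180.0, -0.0, -17.9]
wrist_force: [0.1, -0.3, -0.4]
gripper_width: 0.0384
```

{"api": "carry_out", "payload": {"travel": [[0,0,-0.15],[0,0,-0.25],[0,0,-0.25],[0,-0.25,-0.1],[0.06,-0.25,0],[0.06,-0.25,0],[0,-0.2,0],[0,0,0],[0,0,0]], "angular": [[0,0,0],[0,0,0],[0,0,0],[0,0,0],[0,0,0],[0,0,0],[0,0,0],[0,0,0],[0,0,0]]}}

```text
clock: 25.55
tcp_pos: [0.5983, -0.0048, 0.141]
eef_rot: [180.0, -0.0, -17.9]
wrist_force: [-0.5, 0.3, -0.7]
gripper_width: 0.0386
```

```bash
python3 st.py; python3 - <<'E'
from h import *
s=snap('wrist','wrist15.png'); F=w2f(cloud(s).reshape(-1,3)).reshape(400,640,3)*1000; g=s['img'].mean(2)
m=(g<60)&(F[...,2]>95)&(F[...,2]<105)&(abs(F[...,1])<40)&(F[...,0]>150)&(F[...,0]<200)
q=F[m]; print(m.sum(),q.min(0),q.max(0),(q.min(0)+q.max(0))/2)
s=snap('scene','scene2.png')
cv2.imwrite('pics/c5.png',cv2.resize(s['img'][200:380,120:400,::-1],None,fx=2.8,fy=2.8,interpolation=2))
E
```

```text
25.55 feeder [[171.13 -12.73 141.02]] [ 1.7998e+02 -4.0000e-02 -1.7880e+01] w 0.0386 F feeder x,y,z 0.1 0.54 -0.73
669 [169.77453334 -18.31830107  95.04855518] [183.80366356  -4.54177943 102.06341898] [176.78909845 -11.43004025  98.55598708]
```

View pics/c5.png

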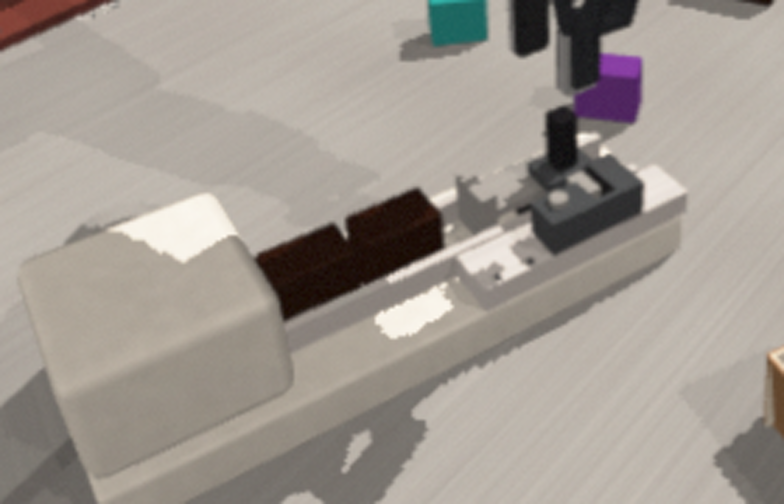

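View pics/wrist15.png

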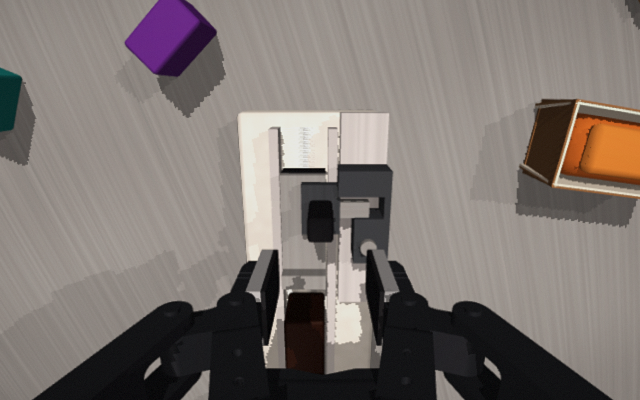

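Scene crop: both bars stand upright end to end in the track (drum side 300,270; rear 395,230), with tops level, and the post (562,135) is still hooked. Wrist view: post (320,220), pawl still in the notch. Now I'll grip the post again.

```bash
python3 -c "
from h import *
plan(f2w(.1765,-0.01145,.085),-17.9,5)"
```

```text
pos [ 0.598  -0.0056  0.1406] rot [ 1.7998e+02 -2.0000e-02 -1.7960e+01] rows 5 travel [-0.0025 -0.0125  0.1113] angular [ 2.e-05 -2.e-05 -7.e-05] rowmm 11.201552175192745 rowdeg 0.01358863099868459
path [[0.598, -0.004, 0.13], [0.599, 0.001, 0.085]]
```

{"api": "carry_out", "payload": {"travel": [[-0.012,-0.06,0.05],[0,0,0.12],[0,0,0.14],[0,0,0.14],[0,0,0.1],[0,0,0],[0,0,0]], "angular": [[0,0,0],[0,0,0],[0,0,0],[0,0,0],[0,0,0],[0,0,0],[0,0,0]], "hand": 0.3}}

```text
clock: 26.35
tcp_pos: [0.5986, 0.0012, 0.0847]
eef_rot: [180.0, 0.1, -17.9]
wrist_force: [1.5, 0.2, 0.5]
gripper_width: 0.0301
```

```bash
python3 st.py
```

```text
26.35 feeder [[176.88 -11.18  84.66]] [ 1.7999e+02  6.0000e-02 -1.7950e+01] w 0.0301 F feeder x,y,z 0.64 -1.41 0.46
```

{"api": "carry_out", "payload": {"travel": [[0,0,0],[0,0,0],[0,0,0],[0,0,0],[0,0,0]], "angular": [[0,0,0],[0,0,0],[0,0,0],[0,0,0],[0,0,0]], "hand": 1, "newtons": 40}}

```text
clock: 26.85
tcp_pos: [0.5995, 0.0011, 0.086]
eef_rot: [-180.0, -0.1, -17.9]
wrist_force: [0.3, 1.8, 3.0]
gripper_width: 0.0132
```

```bash
python3 st.py
```

```text
26.85 feeder [[177.1  -12.05  86.  ]] [-1.7998e+02 -9.0000e-02 -1.7940e+01] w 0.0132 F feeder x,y,z 1.81 0.26 3.05
```

{"api": "carry_out", "payload": {"travel": [[0,-0.01,0],[0,-0.01,0],[0,-0.01,0],[0,0,0]], "angular": [[0,0,0],[0,0,0],[0,0,0],[0,0,0]]}}

```text
clock: 27.25
tcp_pos: [0.5998, 0.0021, 0.0859]
eef_rot: [179.8, -0.1, -17.9]
wrist_force: [-3.4, -8.2, 6.6]
gripper_width: 0.0128
```

```bash
python3 st.py
```

```text
27.25 feeder [[178.13 -12.06  85.9 ]] [ 1.7982e+02 -5.0000e-02 -1.7950e+01] w 0.0128 F feeder x,y,z -8.81 0.75 6.58
```

{"api": "carry_out", "payload": {"travel": [[0,-0.009,0],[0,0,0],[-0.02,0,0],[-0.02,0,0],[-0.02,0,0],[0,0,0]], "angular": [[0,0,0],[0,0,0],[0,0,0],[0,0,0],[0,0,0],[0,0,0]]}}

```text
clock: 27.85
tcp_pos: [0.5943, 0.0047, 0.0859]
eef_rot: [179.8, -0.1, -18.0]
wrist_force: [-3.3, -8.1, 5.9]
gripper_width: 0.0132
```

```bash
python3 st.py
```

```text
27.85 feeder [[178.91  -6.    85.89]] [ 1.7982e+02 -5.0000e-02 -1.7950e+01] w 0.0132 F feeder x,y,z -8.75 0.63 5.91
```

{"api": "carry_out", "payload": {"travel": [[-0.02,0,0],[-0.02,0,0],[-0.015,0,0],[0,0,0],[0,0,0]], "angular": [[0,0,0],[0,0,0],[0,0,0],[0,0,0],[0,0,0]]}}

```text
clock: 28.35
tcp_pos: [0.5891, 0.0063, 0.0859]
eef_rot: [179.8, -0.1, -18.0]
wrist_force: [-1.8, -8.5, 4.9]
gripper_width: 0.0131
```

```bash
python3 st.py
```

```text
28.35 feeder [[178.91  -0.57  85.92]] [ 1.7982e+02 -6.0000e-02 -1.7960e+01] w 0.0131 F feeder x,y,z -8.67 -0.9 4.91
```

{"api": "carry_out", "payload": {"travel": [[-0.006,0,0],[-0.005,0,0],[0,0,0]], "angular": [[0,0,0],[0,0,0],[0,0,0]]}}

```text
clock: 28.65
tcp_pos: [0.5888, 0.0064, 0.086]
eef_rot: [179.8, -0.2, -18.0]
wrist_force: [0.4, -9.7, 3.9]
gripper_width: 0.0135
```

```bash
python3 st.py
```

```text
28.65 feeder [[178.86  -0.25  85.96]] [ 1.7983e+02 -1.6000e-01 -1.7960e+01] w 0.0135 F feeder x,y,z -9.09 -3.37 3.93
```

{"api": "carry_out", "payload": {"travel": [[0,0.01,0],[0,0.02,0],[0,0.02,0],[0,0.02,0],[0,0.02,0],[0,0.02,0],[0,0.02,0],[0,0.02,0],[0,0.02,0],[0,0.02,0],[0,0.02,0],[0,0.01,0],[0,0.01,0],[0,0,0]], "angular": [[0,0,0],[0,0,0],[0,0,0],[0,0,0],[0,0,0],[0,0,0],[0,0,0],[0,0,0],[0,0,0],[0,0,0],[0,0,0],[0,0,0],[0,0,0],[0,0,0]]}}

```text
clock: 30.05
tcp_pos: [0.5817, -0.0154, 0.0859]
eef_rot: [179.8, -0.2, -18.0]
wrist_force: [0.9, -9.8, 3.2]
gripper_width: 0.0136
```

```bash
python3 st.py
```

```text
30.05 feeder [[155.9   -0.19  85.95]] [ 1.7984e+02 -1.5000e-01 -1.7960e+01] w 0.0136 F feeder x,y,z -9.08 -3.92 3.23
```

{"api": "carry_out", "payload": {"travel": [[0,0.01,0],[0,0.01,0],[0,0.01,0],[0,0.01,0],[0,0.01,0],[0,0.01,0],[0,0.01,0],[0,0,0]], "angular": [[0,0,0],[0,0,0],[0,0,0],[0,0,0],[0,0,0],[0,0,0],[0,0,0],[0,0,0]]}}

```text
clock: 30.85
tcp_pos: [0.5796, -0.022, 0.086]
eef_rot: [179.8, -0.2, -18.0]
wrist_force: [-0.0, -8.1, 2.5]
gripper_width: 0.0131
```

```bash
python3 st.py
```

```text
30.85 feeder [[149.05  -0.21  85.96]] [ 1.7985e+02 -1.5000e-01 -1.7960e+01] w 0.0131 F feeder x,y,z -7.74 -2.49 2.54
```

{"api": "carry_out", "payload": {"travel": [[0,0.008,0],[0,0.008,0],[0,0.008,0],[0,0,0]], "angular": [[0,0,0],[0,0,0],[0,0,0],[0,0,0]]}}

```text
clock: 31.25
tcp_pos: [0.5789, -0.0241, 0.086]
eef_rot: [179.9, -0.2, -18.0]
wrist_force: [1.1, -7.7, 2.7]
gripper_width: 0.0129
```

```bash
python3 st.py
```

```text
31.25 feeder [[146.76  -0.19  85.97]] [ 1.7986e+02 -1.6000e-01 -1.7960e+01] w 0.0129 F feeder x,y,z -7.0 -3.4 2.66
```

{"api": "carry_out", "payload": {"travel": [[0,0.006,0],[0,0.006,0],[0,0,0]], "angular": [[0,0,0],[0,0,0],[0,0,0]]}}

```text
clock: 31.55
tcp_pos: [0.5785, -0.0252, 0.086]
eef_rot: [179.9, -0.2, -18.0]
wrist_force: [0.6, -7.9, 2.1]
gripper_width: 0.0132
```

```bash
python3 st.py
```

```text
31.55 feeder [[145.61  -0.16  85.95]] [ 1.7986e+02 -1.5000e-01 -1.7960e+01] w 0.0132 F feeder x,y,z -7.39 -2.97 2.11
```

{"api": "carry_out", "payload": {"travel": [[0,0.006,0],[0,0.006,0],[0,0,0]], "angular": [[0,0,0],[0,0,0],[0,0,0]]}}

```text
clock: 31.85
tcp_pos: [0.5782, -0.0262, 0.086]
eef_rot: [179.9, -0.2, -18.0]
wrist_force: [0.4, -6.2, 2.4]
gripper_width: 0.0132
```

```bash
python3 st.py
```

```text
31.85 feeder [[144.63  -0.18  85.98]] [ 1.7988e+02 -1.6000e-01 -1.7960e+01] w 0.0132 F feeder x,y,z -5.73 -2.31 2.36
```

{"api": "carry_out", "payload": {"travel": [[0,0.006,0],[0,0.006,0],[0,0,0]], "angular": [[0,0,0],[0,0,0],[0,0,0]]}}

```text
clock: 32.15
tcp_pos: [0.5782, -0.0262, 0.086]
eef_rot: [180.0, -0.2, -18.0]
wrist_force: [3.8, -5.5, 2.6]
gripper_width: 0.013
```

```bash
python3 st.py
```

```text
32.15 feeder [[ 1.4453e+02 -1.4000e-01  8.6000e+01]] [ 1.7998e+02 -1.7000e-01 -1.7960e+01] w 0.013 F feeder x,y,z -4.05 -5.34 2.55
```

The slide has stopped at TCP x 144.5 (joint ≈ 0.090) and the force is unloading: the bars are up against the drum. Unloading the rest of the spring force before release.

{"api": "carry_out", "payload": {"travel": [[0,0.006,0],[0.002,0.006,0],[0.002,0.004,0],[0,0,0]], "angular": [[0,0,0],[0,0,0],[0,0,0],[0,0,0]]}}

```text
clock: 32.55
tcp_pos: [0.5781, -0.0264, 0.0861]
eef_rot: [-179.9, -0.1, -17.9]
wrist_force: [5.4, 0.7, 4.7]
gripper_width: 0.0132
```

```bash
python3 st.py; python3 - <<'E'
from h import *
s=snap('scene','scene3.png')
cv2.imwrite('pics/c6.png',cv2.resize(s['img'][200:380,120:400,::-1],None,fx=2.8,fy=2.8,interpolation=2))
E
```

```text
32.55 feeder [[144.4   -0.15  86.05]] [-1.7989e+02 -1.4000e-01 -1.7940e+01] w 0.0132 F feeder x,y,z 2.3 -4.96 4.66
```

View pics/c6.png

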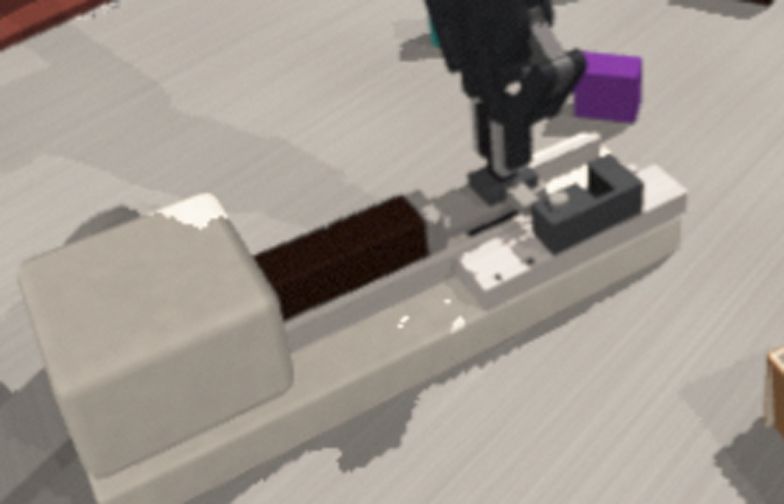

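Scene crop: the two bars now form one closed block against the drum (265-425, 250), with the follower touching behind and the pawl clear of the catch. Taking off the side preload, then releasing.

{"api": "carry_out", "payload": {"travel": [[0.005,0,0],[0,0,0]], "angular": [[0,0,0],[0,0,0]]}}

```text
clock: 32.8
tcp_pos: [0.5782, -0.0264, 0.086]
eef_rot: [-179.9, -0.1, -17.9]
wrist_force: [4.2, 1.7, 6.5]
gripper_width: 0.0129
```

{"api": "carry_out", "payload": {"travel": [[0,0,0],[0,0,0],[0,0,0],[0,0,0]], "angular": [[0,0,0],[0,0,0],[0,0,0],[0,0,0]], "hand": 0.3}}

```text
clock: 33.2
tcp_pos: [0.5765, -0.0271, 0.0844]
eef_rot: [180.0, 0.1, -17.9]
wrist_force: [0.1, -0.1, 1.1]
gripper_width: 0.0299
```

{"api": "carry_out", "payload": {"travel": [[0,0,-0.15],[0,0,-0.3],[0,0,-0.4],[0,0,-0.3],[0,0,0],[0,0,0],[0,0,0]], "angular": [[0,0,0],[0,0,0],[0,0,0],[0,0,0],[0,0,0],[0,0,0],[0,0,0]]}}

```text
clock: 33.9
tcp_pos: [0.5766, -0.0272, 0.1995]
eef_rot: [180.0, 0.1, -17.9]
wrist_force: [-0.3, -0.2, 0.5]
gripper_width: 0.0301
```

```bash
python3 st.py; python3 - <<'E'
from h import *
s=snap('wrist','wrist16.png'); F=w2f(cloud(s).reshape(-1,3)).reshape(400,640,3)*1000; g=s['img'].mean(2)
m=(g<60)&(F[...,2]>95)&(F[...,2]<105)&(abs(F[...,1])<40)&(F[...,0]>120)&(F[...,0]<200)
q=F[m]; print('post',m.sum(),(q.min(0)+q.max(0))/2)
s=snap('scene','scene4.png'); F=w2f(cloud(s).reshape(-1,3)).reshape(400,640,3)*1000
m=(s['img'].max(2)<75)&(F[...,2]>66)&(F[...,2]<74)&(abs(F[...,1])<20)&(F[...,0]>-5)&(F[...,0]<110)
q=F[m]; print('bars tops',m.sum(),q.min(0),q.max(0),np.median(q[:,2]))
cv2.imwrite('pics/c7.png',cv2.resize(s['img'][120:380,120:440,::-1],None,fx=2.3,fy=2.3,interpolation=2))
E
```

```text
33.9 feeder [[143.16   1.04 199.46]] [ 1.7999e+02  9.0000e-02 -1.7950e+01] w 0.0301 F feeder x,y,z -0.23 0.19 0.53
post 408 [144.05670759  -0.22101018  98.61745024]
bars tops 838 [  3.02683072 -17.16947615  66.01587984] [86.34264319 11.51001473 73.52731858] 70.89170339602126
```

View pics/c7.png

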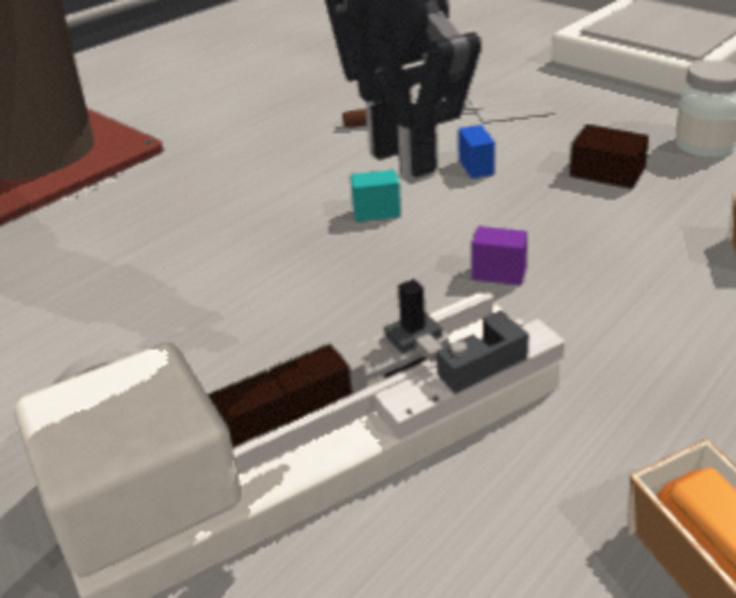

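View pics/wrist16.png

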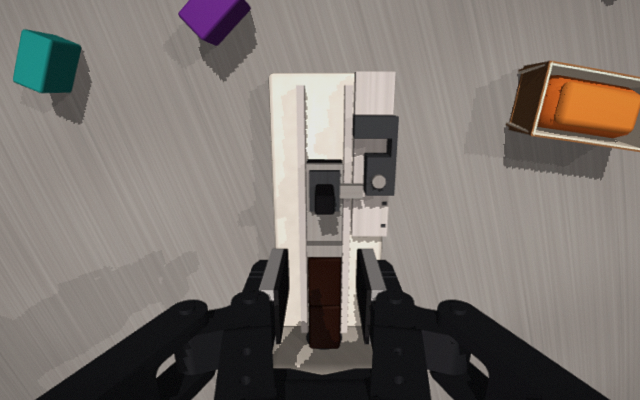

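Post centre is at feeder x 144.06, against 54.1 measured by the same method at joint 0. That puts the joint at 0.090, with the latch at 0. The bars are closed up, upright and level, and the arm is clear, so I'm handing in.

```bash
python3 -c "
from h import *
print(r.job_done())"
```

```text
the job is handed in; nothing more can be done
None
```

The shaver is loaded and handed in at about 34 s of the 72 s allowed; no verdict was reported.

**What I did**
- **Hooking the follower:** I drew it back gripped across the post and felt the back stop with about 2 N above the spring. I backed off to mid-notch, shifted the latch and let the pawl onto the catch.
- **Placing the bars:** Both small dark bars went in upright, end to end, in front of the follower.
- **Easing forward:** I gripped the post again, unhooked it and returned the latch to 0. I kept hold of the post all the way forward, until the slide stopped and the spring force came off my grip.

**Last checks**
- **Follower:** The post moved 90.0 mm from its start, so the follower reads about 0.090, the value for two bars.
- **Latch:** The post's sideways position matches its start within 0.1 mm, so the latch is at 0.
- **Bars:** They are upright with tops level (z about 71 mm) and no visible gap between them or behind.
- **Surroundings:** The gripper is lifted about 100 mm clear. I never touched the slab or the coloured look-alikes.

**Disagreements:** The stop was felt about 1.5 mm farther back than the cameras had put it. The depth readings showed the bar tops only from x = 3 to 86 mm rather than 0 to 90; I put that down to rounded edges and the camera angle.

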